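Set the stone carriers in the bench press

TASK

The brass setting gauge was left in the hand press: draw it out and lay it along its grey felt pad. Then, one after another, slide every stone carrier on the white mat into the press, centred between the side stops and up against the back stop, push the plunger past its soft first stop right down to the solid second stop so that the stone's post goes fully home, hold it there for about a second, and let the plunger spring back. Finish with all carriers lying flat in the grey transfer tray, without touching a stone with the fingers or shifting the other things on the desk.

Things in the scene. Friction and masses are not known exactly. Their poses are not given: they have to be found in the camera images.
- press: fixed dark hand press, 149 mm tall. Origin on the table under the plunger's axis, x to its rear (column), front (-x) open. Base plate x -125 to +100, y -55 to 55 mm. Its head (44 mm wide, from x -22 mm rearwards) overhangs the stage, 52 to 85 mm above it, so carriers are slid in low from the front. Fully in, a carrier's origin is at x -40, y 0, z 20 mm, with the press's yaw
- stage_centre (a point): on the metal stage top (20 mm above the table) under the plunger's axis, axes as the press's. Stage plate: x -110 to +25, y -40 to 40 mm. On it steel stops, 10 mm high: two side stops, faces at y -18 and +18 mm, x -32 to +18, with flared lead-ins out to x -51; back stop, face at x +18 mm, which a carrier's far end meets
- plunger_knob (a point): centre of the top of the plunger's round black knob (36 mm across); 149 mm above the table when up; it moves with the plunger. The plunger's 14 mm white pad hangs 38 mm above the stage when up, 20 mm at the second stop
- plunger (a joint): plunger travel, m: 0 up, positive down. Light spring (1.5 to 3 N) to the first stop at 0.012, where the steel hub under the knob meets the brass collar; then 7 N rising to 11 N, plus 3 N to push a stone post, to the solid second stop at 0.018. Springs back when let go
- gauge: brass setting gauge, loose, 0.22 kg, in the press at the start, up to 5 mm short of the back stop: plate 115 x 32 x 8 mm along its x, origin under its centre, z up; at x -40 mm its black grip block, 26 x 16 (y) mm, 8 to 32 mm above the underside, gripped across its 16 mm with the fingertips just above the plate; at x +40 mm a brass pillar, 14 mm across, up to 20 mm above the underside
- felt_pad: flat grey felt pad for the gauge, 140 (x) x 50 (y) x 3 mm, fixed; origin under its centre, its top 3 mm higher. On the other side of the press, about as far out, stands a fixed dark red file box of paper packets, 110 x 60 x 65 mm, a mere bystander
- mat: white sorting mat, 155 (x) x 250 (y) x 3 mm, fixed, on which the carriers lie at the start; origin under its centre
- tray: grey transfer tray with blue lining, 155 (x) x 250 (y) mm outside, walls 4 mm, rim 14 mm high, fixed, room for three carriers side by side along its x; origin under its centre
- tray_in (a point): centre of the tray's inner floor (4 mm above the table), axes as the tray's
- carrier_blue: stone carrier, loose, 0.08 to 0.15 kg, may be absent: plate 115 x 32 x 8 mm along its x, origin under its centre, z up; at x -40 mm its blue grip block, 26 x 16 (y) mm, 8 to 32 mm above the underside, gripped across its 16 mm with the fingertips just above the plate; at x +40 mm, over a boss, a brass post with a pale stone; stone top 26 mm above the underside when proud, 20 mm when home. No fingers on the stone
- seat_blue (a point): point on the blue carrier's plate (8 mm above its underside) on the axis of its stone post
- post_blue (a joint): how far the blue carrier's stone post has been pushed down, m: 0 standing proud, 0.006 fully home; it slides stiffly (about 3 N) and stays where it is left
- carrier_orange: stone carrier, loose, 0.08 to 0.15 kg, may be absent: plate 115 x 32 x 8 mm along its x, origin under its centre, z up; at x -40 mm its orange grip block, 26 x 16 (y) mm, 8 to 32 mm above the underside, gripped across its 16 mm with the fingertips just above the plate; at x +40 mm, over a boss, a brass post with a pale stone; stone top 26 mm above the underside when proud, 20 mm when home. No fingers on the stone
- seat_orange (a point): point on the orange carrier's plate (8 mm above its underside) on the axis of its stone post
- post_orange (a joint): how far the orange carrier's stone post has been pushed down, m: 0 standing proud, 0.006 fully home; it slides stiffly (about 3 N) and stays where it is left
- carrier_green: stone carrier, loose, 0.08 to 0.15 kg, may be absent: plate 115 x 32 x 8 mm along its x, origin under its centre, z up; at x -40 mm its green grip block, 26 x 16 (y) mm, 8 to 32 mm above the underside, gripped across its 16 mm with the fingertips just above the plate; at x +40 mm, over a boss, a brass post with a pale stone; stone top 26 mm above the underside when proud, 20 mm when home. No fingers on the stone
- seat_green (a point): point on the green carrier's plate (8 mm above its underside) on the axis of its stone post
- post_green (a joint): how far the green carrier's stone post has been pushed down, m: 0 standing proud, 0.006 fully home; it slides stiffly (about 3 N) and stays where it is left
- loupe: small black folding loupe, 55 x 28 x 16 mm, loose; a bystander to be left alone
- stone_jar: small clear jar with white lid, 34 mm across, 35 mm tall, loose; a bystander to be left alone
- pin_jar: small amber jar with black lid, 32 mm across, 42 mm tall, loose; a bystander to be left alone
- tweezers: dark steel tweezers lying flat, 140 mm long, loose; a bystander to be left alone
- marker_pen: white and blue pen, 130 mm long, loose; a bystander to be left alone
- wax_tin: flat round metal tin, 48 mm across, 14 mm tall, loose; a bystander to be left alone
Mind the look-alikes: they are no part of the job. What is shaped like the carrier_orange but pink is not meant.

How it is judged:
By the outcome, as a careful person would: the job done as asked, in the order asked, and still so for the second after the job is handed in, with the robot touching nothing.
Of carrier_blue, carrier_orange, carrier_green only 2 to 3 are there at a start; the rules pass over those that are not, and their reading is None.
At some moment in a run one of carrier_blue, carrier_orange, carrier_green, gauge may be knocked a few centimetres aside while the robot is not near it.
It also fails if it takes over 210 s, if anything falls off the work surface, if the arm or the gripper's body presses on something with over 40 N, if the wrist force passes 120 N, or if a joint passes its speed limit or range.

ROBOT

A 6-joint arm with a two-finger parallel gripper is mounted at the origin on the work surface. World frame = base frame: x ahead of the robot, y to its left, z up, the work surface at z = 0. Lengths are in mm, angles in degrees, forces in N, time in s.
With the tool pointing down it reaches from about 325 to 775 mm from the base axis. Payload 5.5 kg.
Tool frame: the origin (TCP) lies at the very end of the fingers, on their centre line; the grasp point (between the pads) lies 19 mm behind it; y points along the fingers, z is the direction in which the jaws open and shut, and the axes are right-handed (so a half turn about y gives the same grasp; the last joint's range is limited). The gripper opens to 88 mm and grips with 3 to 60 N. Pads are 20 mm wide; open, the fingers measure 115 mm over their backs; the gripper's body (75 mm by 178 mm) begins 61 mm behind the grasp point.
Start: joints at [69.689, 5.22, 70.514, -0, 104.267, -3.249], TCP at [176.055, 573.604, 222.631] pointing down, gripper open.
Joint ranges: [-164.24, 164.24], [-49.07, 125.15], [9.68, 141.18], [-86.29, 266.29], [3.28, 154.24], [-151.56, 151.56]. Speed limits (degrees/s): [147.25, 147.25, 172.46, 180, 180, 180].

INTERFACE

Orientations are given as [roll, pitch, yaw] about the fixed x, y, z axes, in that order (R = Rz(yaw) Ry(pitch) Rx(roll)).
In Python, from workcell import r gives the robot as it stands.
- The arm moves only by the tool carry_out, never from a script. Its argument "steps" is a list of rows, each an object with "translation": the shift along the tool's x, y, z in mm, a list of three; "rotation": the turn, a rotation vector about the tool's x, y, z in degrees, a list of three. A call has 1 to 20 rows; each row shifts and turns the commanded pose from where the row before left it, along the tool's axes as they then stand; what a row does not reach is not made up. A row lasts 1/10 s, in which the tool goes at most 50 mm and 8.59 degrees, less where a joint would pass 70% of its speed; a pose out of reach is approached as far as the arm can. A call with a gripper value outside its range is refused whole. "hand" is the closure in counts, from 0 (fully open) to 255 (shut), set as the call begins (left out, the last holds). The fingers move at their own pace and stop on an object; "force" is the grip in N (left out, the last holds). Time passes only in rows, so rows that do not move let the fingers close. It gives the time, the measured TCP pose, the force and the opening at its end, in the units of the state.
- r.sense(): the state, without advancing time (a new reading comes with each control period).
- r.get_image(name): name is "scene" or "top" or "wrist"; returns (picture, depth): 480x640x3 uint8, red, green, blue; 480x640 float32, mm along the optical axis (not along the pixel's ray), 0 where there is no reading.
- r.get_calibration(name): a dict with "K" (3x3 intrinsics, pixels), "rvec" (rotation vector, rad) and "tvec" (3), from world to camera coordinates, as OpenCV has them. Camera axes: x right, y down, z forward; pixel columns grow to the right and rows downward; lengths in mm; the calibration is good to about 2 mm. A picture is of the moment at which its call begins: read the wrist's pose just before it. get_calibration takes no time and is no camera call; for the wrist camera it gives the pose at the moment of the call.
- r.hand_in(): hands the job in, once; it reports no verdict.
Trained networks look in the newest picture that a camera, given by its name, has taken for a name from the list of things; names that differ only in an ending like _2 or _b are one class to them, and where a whole thing is asked for, a point or a joint stands for the part that bears it (a point fixed in the world has none). Each returns a list of dicts, best first, with "conf" (0 to 1); they miss things now and then, are a little off and sometimes report something else, mostly with a low value. They report only what shows in the picture. A call takes as long as a camera call. They do not tell look-alikes from the thing itself.
- r.spot_in(camera, name): "extent" ([centre column, centre row, width, height] as shares, 0 to 1, of the picture: columns of its width, rows of its height, round what is visible of it).
- r.spot_point(camera, name): "point" ([row, column] as shares, 0 to 1, of the picture: columns of its width, rows of its height: a listed point, or the origin of a listed thing).
The state is a dict: "clock": time; "joints": joint angles; "qd": joint speeds; "joint_efforts": joint torques, N m; "ee_pos": TCP position; "tcp_rot": TCP orientation; "contact_force": force on the tool from outside, world axes, zero at the start; "torque": the same for the moment, N m; "opening": finger opening in mm.
Only numpy, scipy, OpenCV 4.12 (cv2) and the standard library are available. Lean on these libraries where they do the work, as an engineer would, in place of code of your own. Each camera call takes 0.05 s, during which the arm holds its last target.

## Working session

There is one attempt and no reset: what is moved stays moved. The work goes in short steps, Python scripts to look and compute and a tool call to move; the robot and the scene stay as the last step left them, time stands still between calls to the robot, and variables do not carry over. Pictures are saved under pics/ and viewed, and the job is handed in when it is done.

Besides the shell and the picture viewer there is one more tool, called after "Call:" as name([rows], argument=value, ...), one row to a line, values as JSON. carry_out: Moves the arm, as the interface text tells. Its arguments: {"type":"object","properties":{"steps":{"type":"array","items":{"type":"object","properties":{"translation":{"type":"array","items":{"type":"number"}},"rotation":{"type":"array","items":{"type":"number"}}}}},"hand":{"type":"number"},"force":{"type":"number"}},"required":["steps"]}

```bash
ls; mkdir -p pics; python3 - <<'E'
from workcell import r
import cv2
print(r.sense())
for n in("scene","top","wrist"):
    p,d=r.get_image(n); cv2.imwrite(f"pics/{n}0.png",p[:,:,::-1]); c=r.get_calibration(n); print(n,c)
E
```

```text
pics
{'clock': 0.0, 'joints': array([ 6.96887961e+01,  5.26121424e+00,  7.05829272e+01, -1.42027627e-03,
        1.04267243e+02, -3.24985898e+00]), 'qd': array([-0.03891562,  0.07369912,  0.09796721, -0.10541274, -0.02065125,
        0.00359815]), 'joint_efforts': array([-3.72319118e-04, -4.46466315e+01, -4.06435704e+01,  6.96450309e-02,
        2.97738332e-02, -1.84088817e-04]), 'ee_pos': array([175.95098313, 573.29654206, 221.51636196]), 'tcp_rot': array([-9.01112830e+01,  4.93946216e-03, -1.70616984e+01]), 'contact_force': array([-0.08789366,  0.12005406,  0.85964252]), 'torque': array([-0.00420032, -0.04805681, -0.0066974 ]), 'opening': 87.7945216554288}
scene {'K': array([[511.80762603,   0.        , 320.19296368],
       [  0.        , 511.80762603, 239.00538068],
       [  0.        ,   0.        ,   1.        ]]), 'rvec': array([ 1.56725786,  1.93551892, -0.83296011]), 'tvec': array([  64.0254529 , -267.44032902, 1567.7880545 ])}
top {'K': array([[490.88881359,   0.        , 325.91355261],
       [  0.        , 490.88881359, 243.36084984],
       [  0.        ,   0.        ,   1.        ]]), 'rvec': array([ 2.13533089, -2.15127941,  0.16179761]), 'tvec': array([  56.41964885,  509.39403064, 1431.03574233])}
wrist {'K': array([[368.56630441,   0.        , 319.99981176],
       [  0.        , 368.56630441, 242.34542045],
       [  0.        ,   0.        ,   1.        ]]), 'rvec': array([-2.34880173, -1.7338801 , -0.22997367]), 'tvec': array([-600.78042456,  -29.35721459,  389.48090757])}
```

View pics/scene0.png

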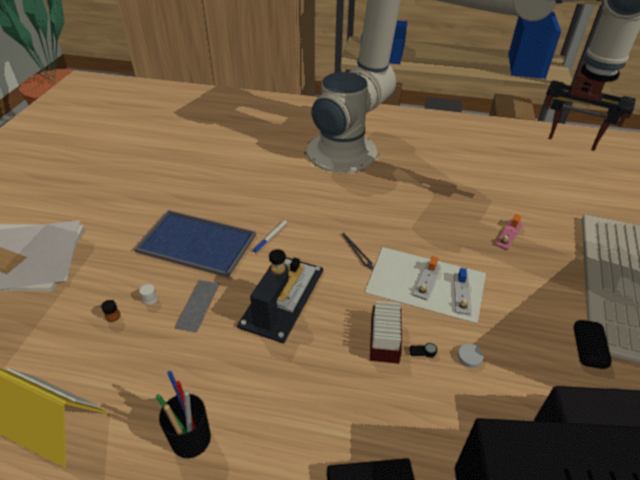

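View pics/top0.png

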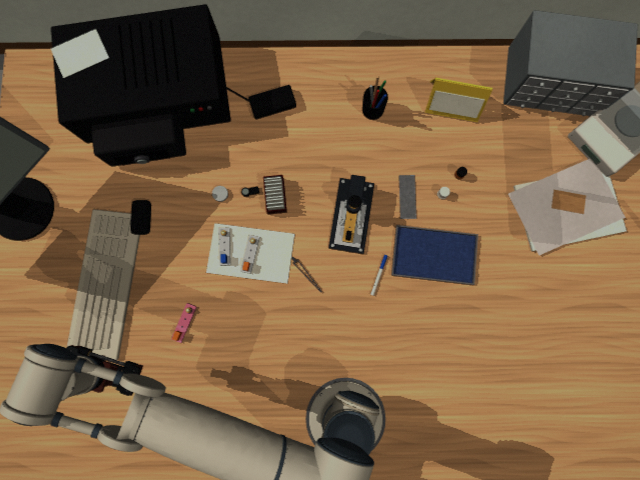

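View pics/wrist0.png

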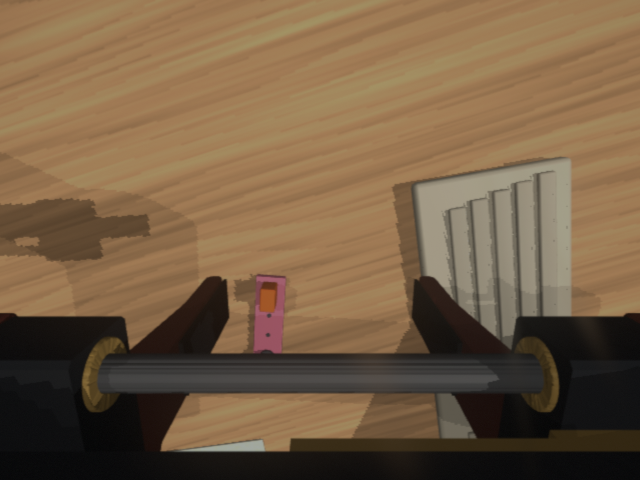

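```bash
cat > h.py <<'E'
from workcell import r
import numpy as np, cv2
def cam(n):
    c=r.get_calibration(n); R=cv2.Rodrigues(np.array(c['rvec']))[0]; return c['K'],R,np.array(c['tvec']).ravel()
def ray(C,u,v,z):
    K,R,t=C; o=-R.T@t; d=R.T@np.linalg.solve(K,[u,v,1.]); return o+d*(z-o[2])/d[2]
def proj(C,P):
    K,R,t=C; q=K@(R@np.array(P,float)+t); return q[:2]/q[2]
def cloud(C,d):
    K,R,t=C; v,u=np.mgrid[0:480,0:640]; d=d.astype(float)
    p=np.stack([(u-K[0,2])/K[0,0]*d,(v-K[1,2])/K[1,1]*d,d],-1)
    return (p-t)@R
def grab(n,f=None):
    C=cam(n); p,d=r.get_image(n)
    if f: cv2.imwrite(f"pics/{f}.png",p[:,:,::-1])
    return C,p,d
E
python3 - <<'E'
from h import *
Z=dict(press=0,stage_centre=20,plunger_knob=149,gauge=20,felt_pad=0,mat=0,tray=0,tray_in=4,carrier_blue=3,seat_blue=11,carrier_orange=3,seat_orange=11,carrier_green=3,loupe=0,stone_jar=0,pin_jar=0,tweezers=0,marker_pen=0,wax_tin=0)
for n in("top","scene"):
    C,p,d=grab(n)
    for k,z in Z.items():
        L=r.spot_point(n,k)
        print(n,k,[(round(a['conf'],2),[int(a['point'][1]*640),int(a['point'][0]*480)],ray(C,a['point'][1]*640,a['point'][0]*480,z)[:2].round(0).tolist()) for a in L[:3]])
C,p,d=grab("top")
c=p[160:310,190:490]; cv2.imwrite("pics/crop1.png",cv2.resize(c,None,fx=2.66,fy=2.66,interpolation=cv2.INTER_CUBIC)[:,:,::-1])
E
```

```text
top press [(0.79, [353, 211], [614.0, -33.0]), (0.45, [251, 255], [481.0, 280.0])]
top stage_centre [(0.94, [352, 207], [623.0, -28.0])]
top plunger_knob [(0.7, [353, 199], [617.0, -25.0])]
top gauge [(0.59, [348, 226], [563.0, -16.0]), (0.58, [351, 207], [624.0, -26.0])]
top felt_pad [(0.77, [405, 195], [665.0, -196.0]), (0.36, [247, 193], [676.0, 297.0])]
top mat [(0.94, [246, 253], [487.0, 295.0])]
top tray [(0.6, [435, 255], [476.0, -282.0])]
top tray_in [(0.89, [436, 253], [482.0, -284.0])]
top carrier_blue [(0.76, [223, 246], [507.0, 367.0])]
top seat_blue [(0.89, [226, 237], [536.0, 356.0]), (0.18, [435, 252], [485.0, -279.0])]
top carrier_orange [(0.66, [183, 321], [282.0, 480.0])]
top seat_orange [(0.7, [192, 309], [318.0, 454.0]), (0.69, [253, 245], [509.0, 275.0]), (0.27, [246, 190], [683.0, 298.0])]
top carrier_green [(0.33, [248, 254], [483.0, 291.0])]
top loupe [(0.63, [247, 190], [685.0, 298.0]), (0.32, [217, 195], [670.0, 390.0])]
top stone_jar [(0.7, [441, 194], [668.0, -308.0])]
top pin_jar [(0.69, [454, 175], [728.0, -354.0]), (0.54, [435, 254], [477.0, -282.0])]
t
[... 921 characters left out ...]
], [283.0, 473.0]), (0.64, [152, 300], [674.0, -302.0])]
scene seat_orange [(0.92, [505, 242], [323.0, 467.0]), (0.68, [423, 289], [521.0, 279.0])]
scene carrier_green [(0.67, [423, 292], [523.0, 280.0]), (0.63, [199, 240], [469.0, -274.0])]
scene loupe [(0.87, [429, 354], [686.0, 302.0]), (0.61, [290, 283], [557.0, -19.0])]
scene stone_jar []
scene pin_jar [(0.68, [113, 314], [726.0, -367.0]), (0.24, [289, 285], [564.0, -20.0])]
scene tweezers [(0.69, [355, 251], [422.0, 110.0])]
scene marker_pen [(0.67, [147, 300], [674.0, -315.0]), (0.51, [271, 238], [422.0, -102.0]), (0.21, [459, 292], [504.0, 361.0])]
scene wax_tin [(0.84, [471, 359], [680.0, 385.0]), (0.22, [431, 355], [686.0, 306.0])]
```

View pics/crop1.png

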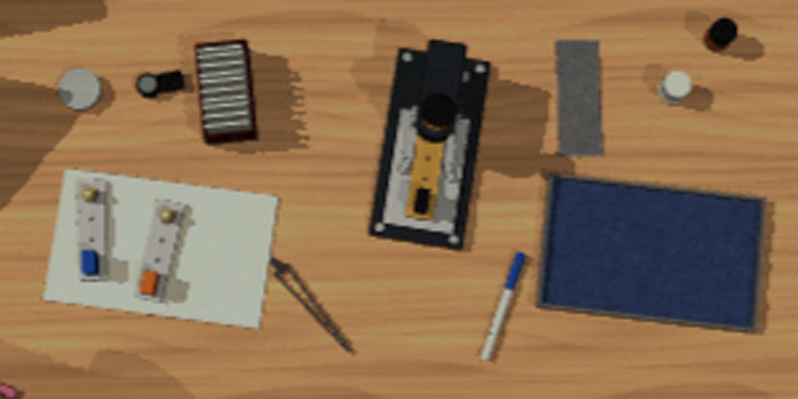

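```bash
python3 - <<'E'
from h import *
from scipy.spatial.transform import Rotation as Ro
K,R,t=cam("wrist"); s=r.sense()
o=-R.T@t; T=Ro.from_euler('xyz',s['tcp_rot'],degrees=True).as_matrix()
print(o, T.T@(o-s['ee_pos'])); print((R@T).round(3)) 
# estimate press yaw from top cam by edges: rough
C,p,d=grab("top")
X=cloud(C,d)
for nm,(u,v) in dict(knob=(353,200),head=(357,183),table=(300,320),mat=(275,270),padtop=(408,196),tray=(436,255),gripblk=(348,236)).items(): print(nm,X[v,u].round(0))
E
```

```text
[106.81116942 596.01749869 384.05598813] [ -72.76498632 -161.4151614     1.10691042]
[[ 0.001 -0.001  1.   ]
 [ 0.965 -0.262 -0.001]
 [ 0.262  0.965  0.   ]]
knob [615. -24. 151.]
head [675. -39. 109.]
table [284. 132.   1.]
mat [435. 208.  -1.]
padtop [ 664. -205.   -2.]
tray [ 476. -283.    6.]
gripblk [529. -13.  51.]
```

```bash
cat >> h.py <<'E'
from scipy.spatial.transform import Rotation as Ro
def plan(pos,yaw=None):
    """delta from measured pose: rotate first (about tool y), then translate along new tool axes"""
    s=r.sense(); p=s['ee_pos']; T=Ro.from_euler('xyz',s['tcp_rot'],degrees=True)
    y0=s['tcp_rot'][2]
    if yaw is None: yaw=y0
    dy=(yaw-y0+180)%360-180
    T2=Ro.from_euler('xyz',[-90,0,yaw],degrees=True)
    t=T2.inv().apply(np.array(pos)-p)
    rv=(T.inv()*T2).as_rotvec(degrees=True)
    print("clock %.2f at %s rpy %s F %s op %.1f"%(s['clock'],p.round(1),s['tcp_rot'].round(2),s['contact_force'].round(1),s['opening']))
    print("rot",rv.round(2),"then trans",t.round(1),"len %.0f"%np.linalg.norm(t))
E
python3 -c "
from h import *
plan([520,-5,240],-8.5)"
```

```text
clock 2.25 at [176.  573.6 222.6] rpy [-90.     0.   -17.06] F [-0.5  0.4  0.2] op 87.7
rot [ 0.   -8.56 -0.  ] then trans [ 425.7  -17.4 -521.4] len 673
```

Call:
carry_out([
  {"rotation": [0, -4.3, 0], "translation": [10, -1, -12]},
  {"rotation": [0, -4.3, 0], "translation": [15, -1, -20]},
  {"translation": [24, -1, -28]},
  {"translation": [24, -1, -29]},
  {"translation": [24, -1, -29]},
  {"translation": [24, -1, -29]},
  {"translation": [24, -1, -29]},
  {"translation": [24, -1, -29]},
  {"translation": [24, -1, -29]},
  {"translation": [24, -1, -29]},
  {"translation": [24, -1, -29]},
  {"translation": [24, -1, -29]},
  {"translation": [24, -1, -29]},
  {"translation": [24, -1, -29]},
  {"translation": [24, -1, -29]},
  {"translation": [24, -1, -29]},
  {"translation": [24, -1, -29]},
  {"translation": [24, -1, -29]},
  {"translation": [24, -1, -29]},
  {"translation": [0, 0, 0]},
], hand=120, force=25)

```text
invalid input
```

```bash
python3 - <<'E'
from h import *
C,p,d=grab("wrist","w1"); np.savez("w1.npz",p=p,d=d,K=C[0],R=C[1],t=C[2])
plan([520,-5,240],-8.5)
E
```

```text
clock 2.30 at [176.1 573.6 222.6] rpy [-90.     0.   -17.06] F [-0.4 -0.  -0.6] op 87.7
rot [ 0.   -8.56 -0.  ] then trans [ 425.7  -17.4 -521.4] len 673
```

View pics/w1.png

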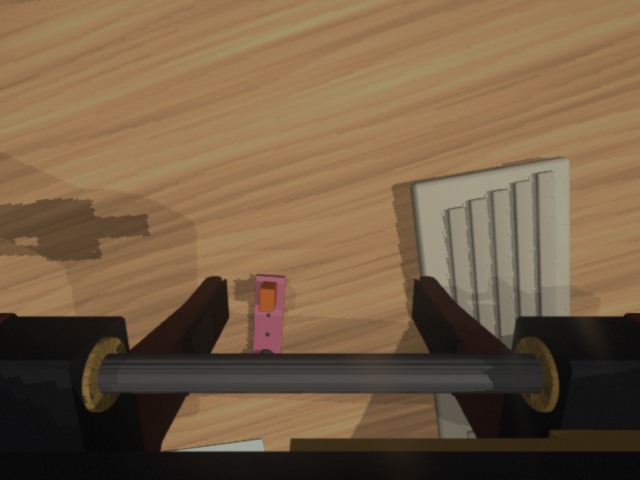

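Call:
carry_out([
  {"rotation": [0, -4.3, 0], "translation": [10, -1, -12]},
  {"rotation": [0, -4.3, 0], "translation": [15, -1, -20]},
  {"translation": [24, -1, -28], "rotation": [0, 0, 0]},
  {"translation": [24, -1, -29], "rotation": [0, 0, 0]},
  {"translation": [24, -1, -29], "rotation": [0, 0, 0]},
  {"translation": [24, -1, -29], "rotation": [0, 0, 0]},
  {"translation": [24, -1, -29], "rotation": [0, 0, 0]},
  {"translation": [24, -1, -29], "rotation": [0, 0, 0]},
  {"translation": [24, -1, -29], "rotation": [0, 0, 0]},
  {"translation": [24, -1, -29], "rotation": [0, 0, 0]},
  {"translation": [24, -1, -29], "rotation": [0, 0, 0]},
  {"translation": [24, -1, -29], "rotation": [0, 0, 0]},
  {"translation": [24, -1, -29], "rotation": [0, 0, 0]},
  {"translation": [24, -1, -29], "rotation": [0, 0, 0]},
  {"translation": [24, -1, -29], "rotation": [0, 0, 0]},
  {"translation": [24, -1, -29], "rotation": [0, 0, 0]},
  {"translation": [24, -1, -29], "rotation": [0, 0, 0]},
  {"translation": [24, -1, -29], "rotation": [0, 0, 0]},
  {"translation": [0, 0, 0], "rotation": [0, 0, 0]},
  {"translation": [0, 0, 0], "rotation": [0, 0, 0]},
], hand=120, force=25)

```text
clock: 4.3
ee_pos: [504.0, 21.4, 240.4]
tcp_rot: [-90.0, 0.1, -8.6]
contact_force: [0.3, -0.1, -0.3]
opening: 46.5
```

```bash
python3 - <<'E'
from h import *
C,p,d=grab("wrist","w2"); np.savez("w2.npz",p=p,d=d,K=C[0],R=C[1],t=C[2])
plan([520,-5,240],-8.5)
E
```

```text
clock 4.35 at [503.8  22.2 240.6] rpy [-8.998e+01  2.000e-02 -8.480e+00] F [-0.1  0.1 -0.4] op 46.2
rot [-0.02  0.02 -0.02] then trans [ 20.1   0.6 -24.5] len 32
```

View pics/w2.png

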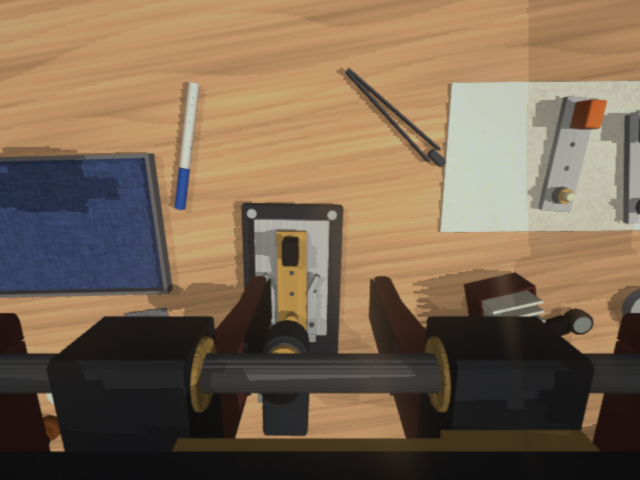

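```bash
python3 - <<'E'
import numpy as np,cv2
p=np.load("w2.npz")["p"]
c=p[195:345,225:365]; cv2.imwrite("pics/crop2.png",cv2.resize(c,None,fx=4,fy=4,interpolation=cv2.INTER_CUBIC)[:,:,::-1])
E
```

```text
(no output)
```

View pics/crop2.png

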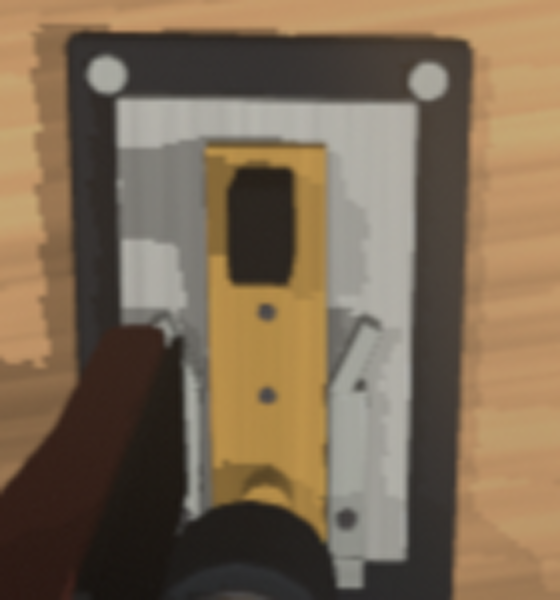

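```bash
python3 - <<'E'
from h import *
q=np.load("w2.npz"); C=(q['K'],q['R'],q['t'])
f=lambda u,v,z: ray(C,225+u/4,195+v/4,z)[:2]
FL,FR,RR=f(117,98,20),f(417,103,20),f(407,560,20)
print("stage FL,FR,RR",FL.round(1),FR.round(1),RR.round(1), np.linalg.norm(FL-FR),np.linalg.norm(FR-RR))
e=RR-FR; print("yaw side",np.degrees(np.arctan2(e[1],e[0]))); e=FR-FL; print("yaw front",np.degrees(np.arctan2(-e[0],e[1])))
a,b,c,d=f(205,146,28),f(327,146,28),f(212,500,28),f(325,540,28)
print("gauge",a.round(1),b.round(1),np.linalg.norm(a-b),c.round(1),d.round(1))
for e in(c-a,d-b): print(np.degrees(np.arctan2(e[1],e[0])))
bt=[f(x,y,52) for x,y in((240,168),(293,168),(293,280),(232,285))]
print("block top?",np.round(bt,1))
X=cloud(C,q['d'])
for (u,v) in((262,220),(262,350),(160,130),(400,200),(90,300)): print(X[195+v//4,225+u//4].round(1))
k=np.array([286,338]); print("knob",ray(C,286,338,149).round(1))
E
```

```text
stage FL,FR,RR [499.5 -46.4] [512.8  31.6] [645.1   9.5] 79.17493077923353 134.17559011611183
yaw side -9.48990851355641
yaw front -9.62296116120672
gauge [514.1 -24.6] [518.9   6.8] 31.790157076016435 [614.1 -41. ] [631.  -11.9]
-9.307957120064282
-9.456129162791699
block top? [[515.6 -13.4]
 [517.5  -0.6]
 [546.   -5.4]
 [545.  -20.7]]
[529.6 -10.9  51.3]
[571.3 -20.   28.7]
[509.3 -36.9  19.5]
[538.6  23.3  19.3]
[556.4 -67.6  11.3]
knob [571.1 -13.6 149. ]
```

```bash
python3 -c "
from h import *
plan([533.8,-11.9,30],-9.5)"
```

```text
clock 4.35 at [503.8  22.2 240.6] rpy [-8.998e+01  2.000e-02 -8.480e+00] F [-0.1  0.1 -0.4] op 46.2
rot [-0.02  1.02 -0.02] then trans [ 35.2 210.6 -28.7] len 215
```

Call:
carry_out([
  {"rotation": [0, 1, 0], "translation": [0, 0, 0]},
  {"rotation": [0, 0, 0], "translation": [17, 20, -14]},
  {"rotation": [0, 0, 0], "translation": [18, 30, -14.7]},
  {"rotation": [0, 0, 0], "translation": [0, 30, 0]},
  {"rotation": [0, 0, 0], "translation": [0, 30, 0]},
  {"rotation": [0, 0, 0], "translation": [0, 30, 0]},
  {"rotation": [0, 0, 0], "translation": [0, 30, 0]},
  {"rotation": [0, 0, 0], "translation": [0, 0, 0]},
  {"rotation": [0, 0, 0], "translation": [0, 0, 0]},
])

```text
clock: 5.25
ee_pos: [533.5, -11.3, 71.2]
tcp_rot: [-90.0, 0.0, -9.4]
contact_force: [0.3, 0.3, -0.0]
opening: 46.5
```

```bash
python3 - <<'E'
from h import *
C,p,d=grab("wrist","w3")
plan([533.8,-11.9,30],-9.5)
E
```

```text
clock 5.30 at [534.4 -11.5  72.6] rpy [-89.99  -0.13  -9.42] F [0.3 0.3 0.7] op 46.2
rot [-0.01  0.08  0.13] then trans [-0.6 42.6 -0.5] len 43
```

View pics/w3.png

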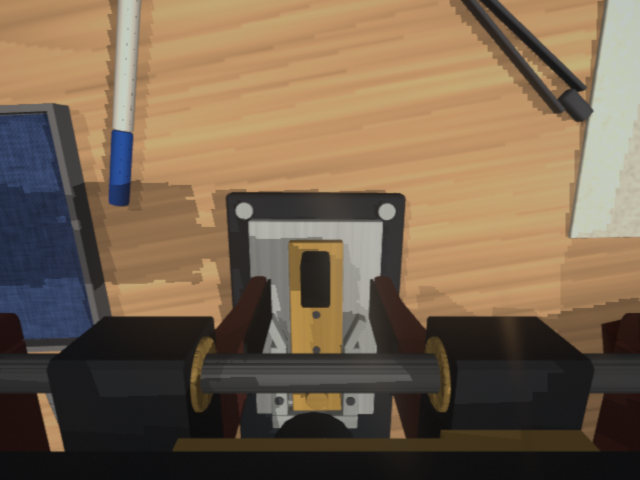

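Call:
carry_out([
  {"rotation": [0, 0, 0], "translation": [-0.5, 22, -1]},
  {"rotation": [0, 0, 0], "translation": [0, 20, 0]},
  {"rotation": [0, 0, 0], "translation": [0, 0, 0]},
  {"rotation": [0, 0, 0], "translation": [0, 0, 0]},
  {"rotation": [0, 0, 0], "translation": [0, 0, 0]},
])

```text
clock: 5.8
ee_pos: [534.5, -13.1, 31.1]
tcp_rot: [-90.0, -0.2, -9.5]
contact_force: [-0.8, -0.0, -0.7]
opening: 46.5
```

Call:
carry_out([
  {"rotation": [0, 0, 0], "translation": [0, 0, 0]},
  {"rotation": [0, 0, 0], "translation": [0, 0, 0]},
  {"rotation": [0, 0, 0], "translation": [0, 0, 0]},
  {"rotation": [0, 0, 0], "translation": [0, 0, 0]},
  {"rotation": [0, 0, 0], "translation": [0, 0, 0]},
  {"rotation": [0, 0, 0], "translation": [0, 0, 0]},
  {"rotation": [0, 0, 0], "translation": [0, 0, 0]},
], hand=255, force=35)

```text
clock: 6.5
ee_pos: [533.1, -13.2, 28.8]
tcp_rot: [-90.0, -0.0, -9.5]
contact_force: [-0.3, -0.3, 1.4]
opening: 16.0
```

```bash
python3 - <<'E'
from h import *
C,p,d=grab("wrist","w4")
plan([533.8,-11.9,30],-9.5)
E
```

```text
clock 6.55 at [533.2 -13.2  28.8] rpy [-9.001e+01 -1.000e-02 -9.460e+00] F [-1.4 -0.8  1.2] op 15.6
rot [0.01 0.04 0.01] then trans [ 0.4 -1.2  1.4] len 2
```

View pics/w4.png

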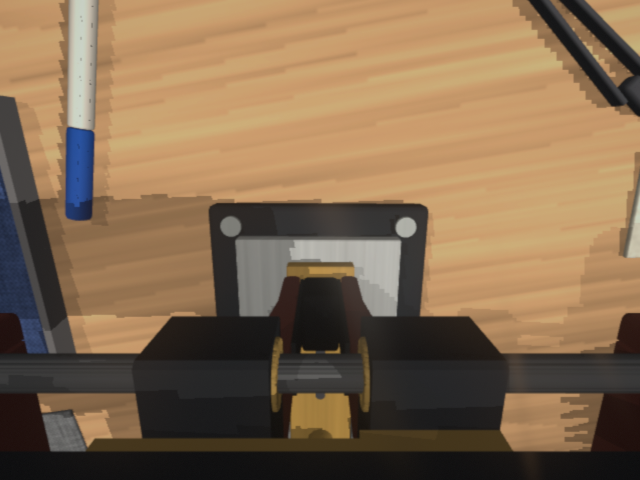

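Call:
carry_out([
  {"rotation": [0, 0, 0], "translation": [0, -0.5, 1]},
  {"rotation": [0, 0, 0], "translation": [0, 0, 1]},
  {"rotation": [0, 0, 0], "translation": [0, 0, 0]},
  {"rotation": [0, 0, 0], "translation": [0, 0, 0]},
])

```text
clock: 6.95
ee_pos: [533.2, -12.2, 28.8]
tcp_rot: [-90.1, 0.0, -9.5]
contact_force: [-0.9, -5.0, -0.7]
opening: 15.9
```

Call:
carry_out([
  {"rotation": [0, 0, 0], "translation": [0, 0, 1]},
  {"rotation": [0, 0, 0], "translation": [0, 0, 0]},
  {"rotation": [0, 0, 0], "translation": [0, 0, 0]},
])

```text
clock: 7.25
ee_pos: [533.2, -11.9, 28.8]
tcp_rot: [-90.2, 0.0, -9.6]
contact_force: [-0.6, -7.6, 0.4]
opening: 16.0
```

Call:
carry_out([
  {"rotation": [0, 0, 0], "translation": [0, 0, 1]},
  {"rotation": [0, 0, 0], "translation": [0, 0, 0]},
  {"rotation": [0, 0, 0], "translation": [0, 0, 0]},
])

```text
clock: 7.55
ee_pos: [533.2, -11.6, 28.9]
tcp_rot: [-90.3, 0.0, -9.6]
contact_force: [-2.7, -9.6, -0.9]
opening: 15.9
```

Call:
carry_out([
  {"rotation": [0, 0, 0], "translation": [0, 0, -2]},
  {"rotation": [0, 0, 0], "translation": [0, 0, -2]},
  {"rotation": [0, 0, 0], "translation": [0, 0, 0]},
  {"rotation": [0, 0, 0], "translation": [0, 0, 0]},
])

```text
clock: 7.95
ee_pos: [533.0, -12.8, 28.9]
tcp_rot: [-90.0, 0.0, -9.5]
contact_force: [1.1, -1.5, -2.7]
opening: 15.7
```

Call:
carry_out([
  {"rotation": [0, 0, 0], "translation": [0, 0, -2]},
  {"rotation": [0, 0, 0], "translation": [0, 0, 0]},
  {"rotation": [0, 0, 0], "translation": [0, 0, 0]},
])

```text
clock: 8.25
ee_pos: [532.6, -14.8, 28.9]
tcp_rot: [-90.0, 0.0, -9.5]
contact_force: [0.3, 1.0, -1.8]
opening: 15.9
```

Call:
carry_out([
  {"rotation": [0, 0, 0], "translation": [0, 0, -1]},
  {"rotation": [0, 0, 0], "translation": [0, 0, 0]},
  {"rotation": [0, 0, 0], "translation": [0, 0, 0]},
])

```text
clock: 8.55
ee_pos: [532.6, -15.9, 29.0]
tcp_rot: [-90.0, 0.0, -9.5]
contact_force: [-0.7, 0.6, -2.0]
opening: 15.9
```

Call:
carry_out([
  {"rotation": [0, 0, 0], "translation": [0, 0, -1]},
  {"rotation": [0, 0, 0], "translation": [0, 0, 0]},
  {"rotation": [0, 0, 0], "translation": [0, 0, 0]},
])

```text
clock: 8.85
ee_pos: [532.4, -16.4, 29.0]
tcp_rot: [-89.9, 0.0, -9.4]
contact_force: [-0.0, 3.3, -2.9]
opening: 15.7
```

Call:
carry_out([
  {"rotation": [0, 0, 0], "translation": [0, 0, -1]},
  {"rotation": [0, 0, 0], "translation": [0, 0, 0]},
  {"rotation": [0, 0, 0], "translation": [0, 0, 0]},
])

```text
clock: 9.15
ee_pos: [532.3, -16.8, 29.1]
tcp_rot: [-89.9, 0.0, -9.4]
contact_force: [0.2, 6.4, -2.6]
opening: 16.2
```

Call:
carry_out([
  {"rotation": [0, 0, 0], "translation": [0, 0, -1]},
  {"rotation": [0, 0, 0], "translation": [0, 0, 0]},
  {"rotation": [0, 0, 0], "translation": [0, 0, 0]},
])

```text
clock: 9.45
ee_pos: [532.3, -17.0, 29.1]
tcp_rot: [-89.8, 0.0, -9.4]
contact_force: [0.4, 8.5, -2.3]
opening: 16.1
```

Call:
carry_out([
  {"rotation": [0, 0, 0], "translation": [0, 0, 2]},
  {"rotation": [0, 0, 0], "translation": [0, -0.3, 1.4]},
  {"rotation": [0, 0, 0], "translation": [0, 0, 0]},
  {"rotation": [0, 0, 0], "translation": [-10, 0, 0]},
  {"rotation": [0, 0, 0], "translation": [-20, 0, 0]},
  {"rotation": [0, 0, 0], "translation": [-20, 0, 0]},
  {"rotation": [0, 0, 0], "translation": [-20, 0, 0]},
  {"rotation": [0, 0, 0], "translation": [-20, 0, 0]},
  {"rotation": [0, 0, 0], "translation": [-10, 0, 0]},
  {"rotation": [0, 0, 0], "translation": [0, 0, 0]},
])

```text
clock: 10.45
ee_pos: [432.8, 0.6, 29.5]
tcp_rot: [-90.0, -0.0, -9.5]
contact_force: [-0.2, 0.8, -1.1]
opening: 15.7
```

```bash
python3 - <<'E'
from h import *
C=cam("top")
f=lambda u,v,z: ray(C,190+u/2.66,160+v/2.66,z)[:2]
pad=np.array([f(*q,3) for q in((556,41),(598,41),(603,155),(558,155))]); print("pad",pad.round(1),pad.mean(0))
a=(pad[0]+pad[1]-pad[2]-pad[3]); print(np.degrees(np.arctan2(a[1],a[0])))
tr=np.array([f(*q,14) for q in((548,177),(766,199),(757,330),(538,306))]); print("tray",tr.round(1),tr.mean(0)); a=tr[0]+tr[1]-tr[2]-tr[3]; print(np.degrees(np.arctan2(a[1],a[0])))
C,p,d=grab("wrist","w5")
plan([640,-190,100],-9.5)
E
```

```text
pad [[ 728.7 -178. ]
 [ 728.3 -227.4]
 [ 591.5 -228.5]
 [ 591.9 -176.2]] [ 660.09328505 -202.52050911]
-0.13939131961586188
tray [[ 563.9 -162.2]
 [ 536.4 -411.6]
 [ 386.4 -393.3]
 [ 415.4 -146.6]] [ 475.5612147  -278.43977146]
-6.472697033328214
clock 10.50 at [433.7   0.5  29.7] rpy [-9.003e+01 -7.000e-02 -9.480e+00] F [ 0.2 -0.1 -2.2] op 15.7
rot [0.03 0.02 0.07] then trans [ 234.9  -70.3 -153.8] len 289
```

View pics/w5.png

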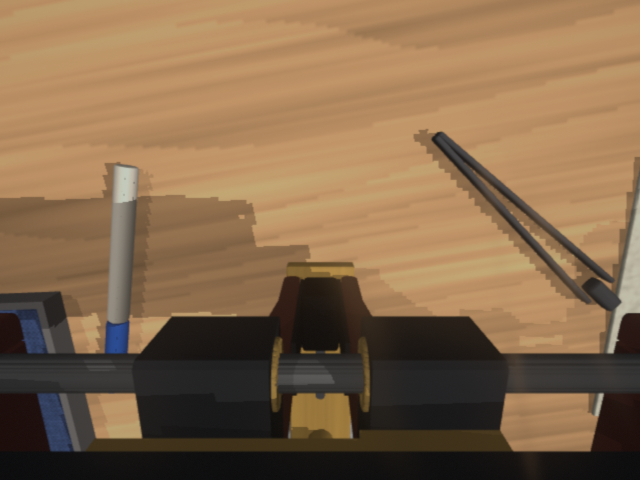

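Call:
carry_out([
  {"rotation": [0, 0, 0], "translation": [0, -15, 0]},
  {"rotation": [0, 0, 0], "translation": [0, -30, 0]},
  {"rotation": [0, 0, 0], "translation": [0, -30, 0]},
  {"rotation": [0, 0, 0], "translation": [0, -30, 0]},
  {"rotation": [0, -3, 0], "translation": [0, -30, 0]},
  {"rotation": [0, -3, 0], "translation": [0, -25, -5]},
  {"rotation": [0, -3.5, 0], "translation": [10, 0, -15]},
  {"rotation": [0, 0, 0], "translation": [22, 0, -22]},
  {"rotation": [0, 0, 0], "translation": [22, 0, -22]},
  {"rotation": [0, 0, 0], "translation": [22, 0, -22]},
  {"rotation": [0, 0, 0], "translation": [22, 0, -22]},
  {"rotation": [0, 0, 0], "translation": [22, 0, -22]},
  {"rotation": [0, 0, 0], "translation": [22, 0, -22]},
  {"rotation": [0, 0, 0], "translation": [22, 0, -22]},
  {"rotation": [0, 0, 0], "translation": [10, 0, -15]},
  {"rotation": [0, 0, 0], "translation": [0, 0, -10]},
  {"rotation": [0, 0, 0], "translation": [0, 0, 0]},
  {"rotation": [0, 0, 0], "translation": [0, 0, 0]},
])

```text
clock: 12.3
ee_pos: [606.4, -198.4, 189.9]
tcp_rot: [-90.0, -0.0, 0.0]
contact_force: [0.2, -0.1, -1.8]
opening: 15.8
```

```bash
python3 - <<'E'
from h import *
C,p,d=grab("wrist","w6")
plan([620,-202.5,12],0)
E
```

```text
clock 12.35 at [ 606.4 -198.1  190. ] rpy [-8.999e+01 -3.000e-02  5.000e-02] F [ 0.1  0.5 -1.6] op 15.8
rot [-0.01  0.05  0.03] then trans [ 13.6 178.   -4.4] len 179
```

View pics/w6.png

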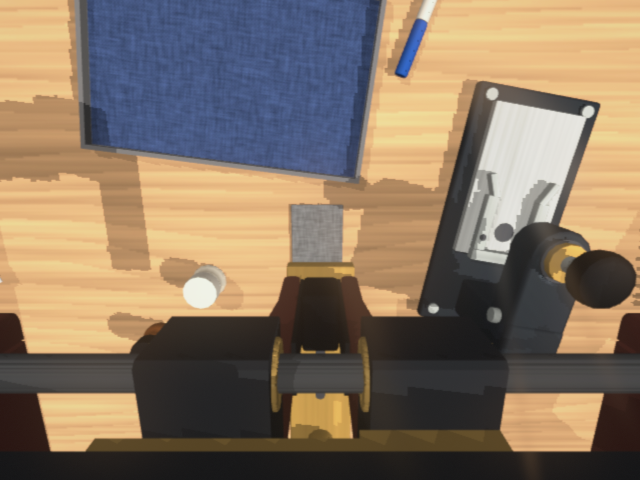

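```bash
python3 - <<'E'
from h import *
C=cam("wrist")
print([ray(C,u,v,3)[:2].round(1) for u,v in((290,205),(343,205),(343,262))])
print([ray(C,u,v,14)[:2].round(1) for u,v in((80,148),(358,181))])
print([ray(C,u,v,20)[:2].round(1) for u,v in((500,99),(585,121))])
E
```

```text
[array([ 591.8, -225. ]), array([ 591.8, -174.5]), array([ 649. , -173.5])]
[array([ 538.9, -409.1]), array([ 568. , -161.9])]
[array([498.9, -44.6]), array([516.6,  30.5])]
```

Call:
carry_out([
  {"rotation": [0, 0, 0], "translation": [7, 25, -1.7]},
  {"rotation": [0, 0, 0], "translation": [7.5, 35, -1.7]},
  {"rotation": [0, 0, 0], "translation": [0, 35, 0]},
  {"rotation": [0, 0, 0], "translation": [0, 35, 0]},
  {"rotation": [0, 0, 0], "translation": [0, 25, 0]},
  {"rotation": [0, 0, 0], "translation": [0, 12, 0]},
  {"rotation": [0, 0, 0], "translation": [0, 6, 0]},
  {"rotation": [0, 0, 0], "translation": [0, 0, 0]},
  {"rotation": [0, 0, 0], "translation": [0, 0, 0]},
])

```text
clock: 13.25
ee_pos: [622.2, -202.2, 18.6]
tcp_rot: [-90.1, -0.2, 0.0]
contact_force: [0.1, 0.2, -1.5]
opening: 15.8
```

Call:
carry_out([
  {"rotation": [0, 0, 0], "translation": [0, 2.5, 0]},
  {"rotation": [0, 0, 0], "translation": [0, 1.5, 0]},
  {"rotation": [0, 0, 0], "translation": [0, 0, 0]},
  {"rotation": [0, 0, 0], "translation": [0, 0, 0]},
])

```text
clock: 13.65
ee_pos: [621.2, -202.0, 12.5]
tcp_rot: [-90.0, -0.0, 0.0]
contact_force: [-0.5, 0.3, -2.7]
opening: 15.9
```

Call:
carry_out([
  {"rotation": [0, 0, 0], "translation": [0, 0.6, 0]},
  {"rotation": [0, 0, 0], "translation": [0, 0, 0]},
  {"rotation": [0, 0, 0], "translation": [0, 0, 0]},
])

```text
clock: 13.95
ee_pos: [621.2, -202.0, 11.9]
tcp_rot: [-90.0, -0.0, 0.0]
contact_force: [-0.2, -0.2, -2.0]
opening: 15.8
```

Call:
carry_out([
  {"rotation": [0, 0, 0], "translation": [0, 0, 0]},
  {"rotation": [0, 0, 0], "translation": [0, 0, 0]},
  {"rotation": [0, 0, 0], "translation": [0, 0, 0]},
  {"rotation": [0, 0, 0], "translation": [0, 0, 0]},
  {"rotation": [0, 0, 0], "translation": [0, 0, 0]},
  {"rotation": [0, 0, 0], "translation": [0, 0, 0]},
], hand=150)

```text
clock: 14.55
ee_pos: [621.2, -202.0, 11.9]
tcp_rot: [-90.0, -0.0, 0.0]
contact_force: [-0.1, 0.4, -0.1]
opening: 36.3
```

Call:
carry_out([
  {"rotation": [0, 0, 0], "translation": [0, -10, 0]},
  {"rotation": [0, 0, 0], "translation": [0, -25, 0]},
  {"rotation": [0, 0, 0], "translation": [0, -35, 0]},
  {"rotation": [0, 0, 0], "translation": [0, -35, 0]},
  {"rotation": [0, 0, 0], "translation": [0, -35, 0]},
  {"rotation": [0, 0, 0], "translation": [0, -35, 0]},
  {"rotation": [0, 0, 0], "translation": [0, 0, 0]},
], hand=120)

```text
clock: 15.25
ee_pos: [623.1, -202.7, 195.3]
tcp_rot: [-90.2, -0.6, 0.0]
contact_force: [-0.1, -0.4, 0.3]
opening: 46.5
```

```bash
python3 - <<'E'
from h import *
C,p,d=grab("wrist","w7")
plan([480,310,240],-5)
E
```

```text
clock 15.30 at [ 622.5 -202.5  191.8] rpy [-9.016e+01 -4.100e-01  4.000e-02] F [ 0.2  0.3 -0.1] op 46.6
rot [0.14 5.04 0.42] then trans [-186.6  -48.2  498.1] len 534
```

View pics/w7.png

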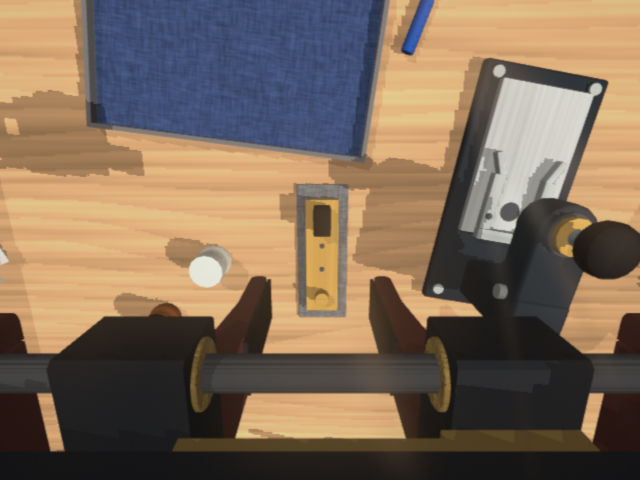

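Call:
carry_out([
  {"rotation": [0, 5, 0], "translation": [-5, -16, 10]},
  {"rotation": [0, 0, 0], "translation": [-10, -16, 25]},
  {"rotation": [0, 0, 0], "translation": [-11.5, -16, 31]},
  {"rotation": [0, 0, 0], "translation": [-11.5, 0, 31]},
  {"rotation": [0, 0, 0], "translation": [-11.5, 0, 31]},
  {"rotation": [0, 0, 0], "translation": [-11.5, 0, 31]},
  {"rotation": [0, 0, 0], "translation": [-11.5, 0, 31]},
  {"rotation": [0, 0, 0], "translation": [-11.5, 0, 31]},
  {"rotation": [0, 0, 0], "translation": [-11.5, 0, 31]},
  {"rotation": [0, 0, 0], "translation": [-11.5, 0, 31]},
  {"rotation": [0, 0, 0], "translation": [-11.5, 0, 31]},
  {"rotation": [0, 0, 0], "translation": [-11.5, 0, 31]},
  {"rotation": [0, 0, 0], "translation": [-11.5, 0, 31]},
  {"rotation": [0, 0, 0], "translation": [-11.5, 0, 31]},
  {"rotation": [0, 0, 0], "translation": [-11.5, 0, 31]},
  {"rotation": [0, 0, 0], "translation": [-11.5, 0, 31]},
  {"rotation": [0, 0, 0], "translation": [-10, 0, 20]},
  {"rotation": [0, 0, 0], "translation": [0, 0, 10]},
  {"rotation": [0, 0, 0], "translation": [0, 0, 0]},
  {"rotation": [0, 0, 0], "translation": [0, 0, 0]},
])

```text
clock: 17.3
ee_pos: [478.5, 310.0, 234.2]
tcp_rot: [-90.1, 0.0, -5.0]
contact_force: [0.5, 0.2, 0.9]
opening: 46.4
```

```bash
python3 - <<'E'
from h import *
C,p,d=grab("wrist","w8");np.savez("w8.npz",p=p,d=d,K=C[0],R=C[1],t=C[2])
plan([480,310,240],-5)
E
```

```text
clock 17.35 at [478.6 309.8 234.5] rpy [-9.005e+01  2.000e-02 -5.030e+00] F [ 0.6  0.4 -0.2] op 46.6
rot [ 0.05 -0.03 -0.02] then trans [ 1.3 -5.5  0.3] len 6
```

View pics/w8.png

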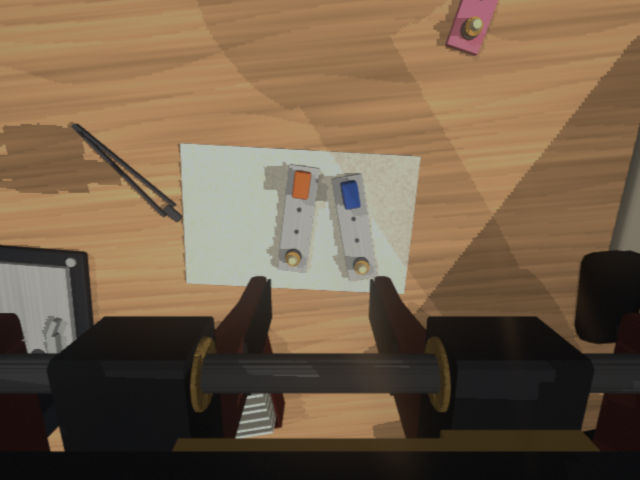

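```bash
cat >> h.py <<'E'
def carriers(C,p,zb,names=("orange","blue")):
    """plate as light-grey contour is hard on white; use block-top colour centroid and stone blob hint"""
    hsv=cv2.cvtColor(p,cv2.COLOR_RGB2HSV); out={}
    rng=dict(orange=((5,150,120),(16,255,255)),blue=((108,150,60),(125,255,255)),green=((45,100,50),(85,255,255)))
    for n in names:
        m=cv2.inRange(hsv,*rng[n]); k,l,st,ce=cv2.connectedComponentsWithStats(m)
        for i in range(1,k):
            if st[i,4]>60: print(n,st[i].tolist(),ce[i].round(1),"top z",ray(C,*ce[i],zb+24).round(1)[:2])
E
python3 - <<'E'
from h import *
q=np.load("w8.npz"); C=(q['K'],q['R'],q['t']); p=q['p']
carriers(C,p,3)
c=p[150:290,240:400]; cv2.imwrite("pics/crop8.png",cv2.resize(c,None,fx=4,fy=4,interpolation=cv2.INTER_CUBIC)[:,:,::-1])
E
```

```text
orange [293, 172, 17, 27, 387] [301.  184.8] top z [445.1 295.4]
blue [343, 183, 16, 24, 282] [351.2 194.6] top z [459.3 344.5]
```

View pics/crop8.png

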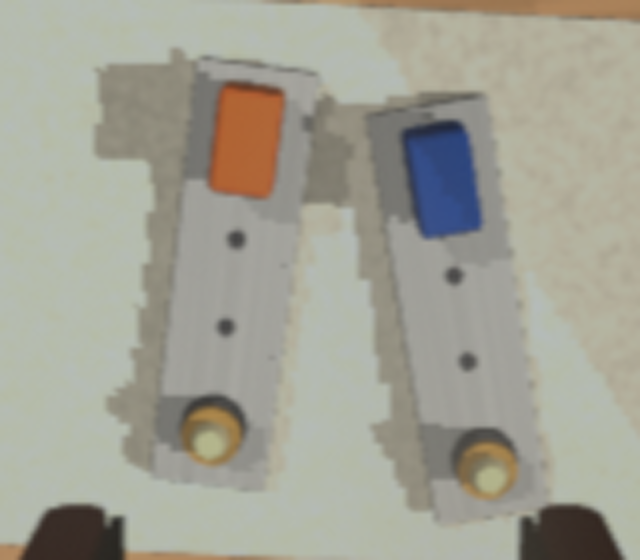

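```bash
cat >> h.py <<'E'
def rect(C,pts,z):
    P=np.array([ray(C,*q,z)[:2] for q in pts]); # order: front(block) left, front right, far right, far left
    a=P[2]+P[3]-P[0]-P[1]; L=np.linalg.norm(a)/2; yaw=np.degrees(np.arctan2(a[1],a[0])); c=P.mean(0); W=np.linalg.norm((P[1]+P[2]-P[0]-P[3])/2)
    u=a/np.linalg.norm(a); print("centre",c.round(1),"yaw %.1f L %.1f W %.1f"%(yaw,L,W),"block",(c-40*u).round(1)); return c,yaw
E
python3 - <<'E'
from h import *
q=np.load("w8.npz"); C=(q['K'],q['R'],q['t']); p=q['p']
g=lambda L:[(240+u/4,150+v/4) for u,v in L]
rect(C,g([(198,62),(318,72),(268,488),(152,474)]),11)
rect(C,g([(368,114),(486,95),(548,500),(436,522)]),11)
E
```

```text
centre [484.1 287.7] yaw -12.4 L 113.1 W 31.5 block [445.  296.3]
centre [498.6 347.4] yaw 5.2 L 113.3 W 31.1 block [458.7 343.8]
```

```bash
python3 -c "
from h import *
plan([444.8,294.8,12.2],-12.4)"
```

```text
clock 17.35 at [478.6 309.8 234.5] rpy [-9.005e+01  2.000e-02 -5.030e+00] F [ 0.6  0.4 -0.2] op 46.6
rot [ 0.05  7.37 -0.01] then trans [-29.8 222.3 -21.9] len 225
```

Call:
carry_out([
  {"rotation": [0, 7.4, 0], "translation": [0, 0, 0]},
  {"rotation": [0, 0, 0], "translation": [-15, 20, -11]},
  {"rotation": [0, 0, 0], "translation": [-14.8, 30, -10.9]},
  {"rotation": [0, 0, 0], "translation": [0, 35, 0]},
  {"rotation": [0, 0, 0], "translation": [0, 35, 0]},
  {"rotation": [0, 0, 0], "translation": [0, 30, 0]},
  {"rotation": [0, 0, 0], "translation": [0, 20, 0]},
  {"rotation": [0, 0, 0], "translation": [0, 0, 0]},
  {"rotation": [0, 0, 0], "translation": [0, 0, 0]},
], hand=168)

```text
clock: 18.25
ee_pos: [444.8, 295.0, 65.4]
tcp_rot: [-90.0, -0.0, -12.4]
contact_force: [0.6, 0.3, 0.8]
opening: 29.7
```

```bash
python3 - <<'E'
from h import *
C,p,d=grab("wrist","w9")
carriers(C,p,3)
plan([444.8,294.8,12.2],-12.4)
E
```

```text
orange [305, 256, 27, 42, 1115] [318.2 276.4] top z [446.6 294.9]
blue [391, 262, 33, 44, 981] [407.3 283.3] top z [462.  344.3]
clock 18.30 at [445.3 295.6  66.4] rpy [-89.93  -0.09 -12.42] F [-0.1 -0.  -0.9] op 29.8
rot [-0.07 -0.02  0.09] then trans [-0.3 54.2 -0.9] len 54
```

View pics/w9.png

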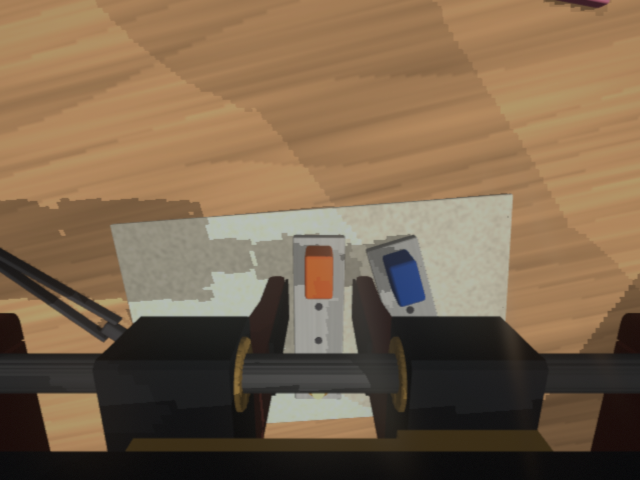

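Call:
carry_out([
  {"rotation": [0, 0, 0], "translation": [0, 25, -0.8]},
  {"rotation": [0, 0, 0], "translation": [0, 20, 0]},
  {"rotation": [0, 0, 0], "translation": [0, 7, 0]},
  {"rotation": [0, 0, 0], "translation": [0, 1.8, 0]},
  {"rotation": [0, 0, 0], "translation": [0, 0, 0]},
  {"rotation": [0, 0, 0], "translation": [0, 0, 0]},
])

```text
clock: 18.9
ee_pos: [445.1, 295.5, 12.7]
tcp_rot: [-89.9, -0.1, -12.4]
contact_force: [0.7, 0.2, -0.0]
opening: 29.9
```

Call:
carry_out([
  {"rotation": [0, 0, 0], "translation": [0, 0, 0]},
  {"rotation": [0, 0, 0], "translation": [0, 0, 0]},
  {"rotation": [0, 0, 0], "translation": [0, 0, 0]},
  {"rotation": [0, 0, 0], "translation": [0, 0, 0]},
  {"rotation": [0, 0, 0], "translation": [0, 0, 0]},
  {"rotation": [0, 0, 0], "translation": [0, 0, 0]},
], hand=255)

```text
clock: 19.5
ee_pos: [444.5, 295.1, 11.7]
tcp_rot: [-90.0, -0.0, -12.4]
contact_force: [-0.8, -0.9, 5.4]
opening: 16.0
```

Call:
carry_out([
  {"rotation": [0, 0, 0], "translation": [0, -10, 0]},
  {"rotation": [0, 0, 0], "translation": [0, -25, 0]},
  {"rotation": [0, 0, 0], "translation": [0, -30, 0]},
  {"rotation": [0, 0, 0], "translation": [0, -25, 0]},
  {"rotation": [0, 0, 0], "translation": [0, 0, 0]},
  {"rotation": [0, 0, 0], "translation": [0, 0, 0]},
])

```text
clock: 20.1
ee_pos: [444.1, 295.0, 100.5]
tcp_rot: [-90.0, 0.0, -12.4]
contact_force: [0.4, 0.8, -1.7]
opening: 16.0
```

```bash
python3 - <<'E'
from h import *
C,p,d=grab("wrist","w10")
plan([433,0.5,100],-9.5)
E
```

```text
clock 20.15 at [443.5 294.7  99.3] rpy [-90.09   0.1  -12.36] F [ 0.7  0.4 -1.6] op 15.9
rot [ 0.09 -2.86 -0.11] then trans [  38.2   -0.7 -291.9] len 294
```

View pics/w10.png

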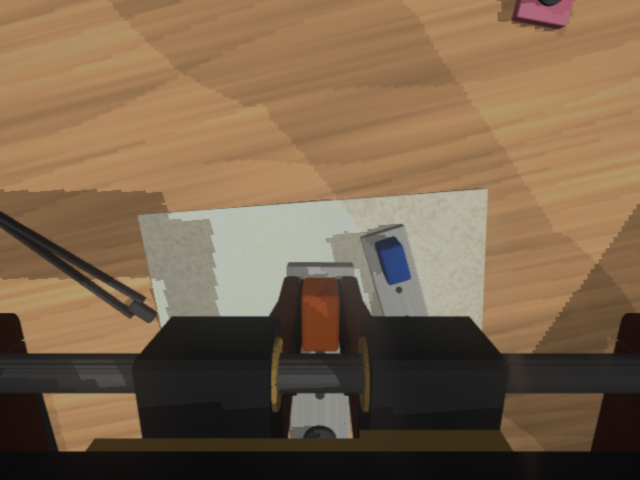

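Call:
carry_out([
  {"rotation": [0, -2.9, 0], "translation": [0, 0, -10]},
  {"rotation": [0, 0, 0], "translation": [4, 0, -25]},
  {"rotation": [0, 0, 0], "translation": [5, 0, -30]},
  {"rotation": [0, 0, 0], "translation": [5, 0, -30]},
  {"rotation": [0, 0, 0], "translation": [5, 0, -30]},
  {"rotation": [0, 0, 0], "translation": [5, 0, -30]},
  {"rotation": [0, 0, 0], "translation": [5, 0, -30]},
  {"rotation": [0, 0, 0], "translation": [5, 0, -30]},
  {"rotation": [0, 0, 0], "translation": [5, 0, -30]},
  {"rotation": [0, 0, 0], "translation": [0, 0, -30]},
  {"rotation": [0, 0, 0], "translation": [0, 0, -15]},
  {"rotation": [0, 0, 0], "translation": [0, 0, 0]},
  {"rotation": [0, 0, 0], "translation": [0, 0, 0]},
  {"rotation": [0, 0, 0], "translation": [0, 0, 0]},
])

```text
clock: 21.55
ee_pos: [434.2, 3.4, 100.1]
tcp_rot: [-90.0, 0.1, -9.4]
contact_force: [-0.1, -0.3, -0.8]
opening: 16.1
```

```bash
python3 - <<'E'
from h import *
C,p,d=grab("wrist","w11")
plan([434.1,2.1,30],-9.5)
C,p,d=grab("scene","s11"); cv2.imwrite("pics/s11c.png",cv2.resize(p[200:350,200:400],None,fx=4,fy=4,interpolation=cv2.INTER_CUBIC)[:,:,::-1])
E
```

```text
clock 21.60 at [434.3   3.5 100.4] rpy [-8.999e+01  7.000e-02 -9.390e+00] F [ 0.6 -0.1 -1.9] op 15.7
rot [-0.01  0.11 -0.07] then trans [ 0.  70.4 -1.4] len 70
```

View pics/w11.png

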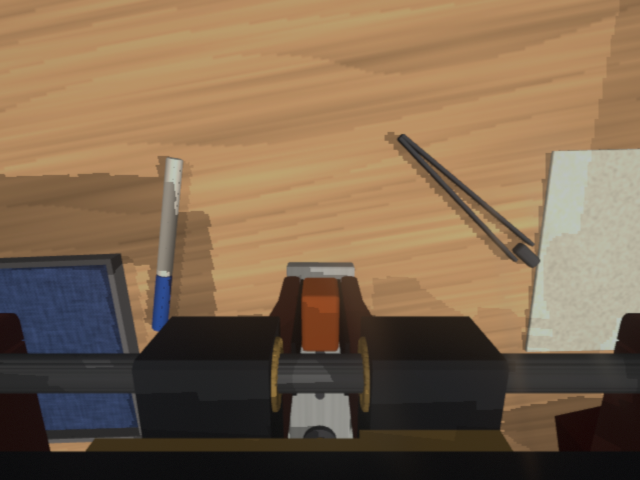

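View pics/s11c.png

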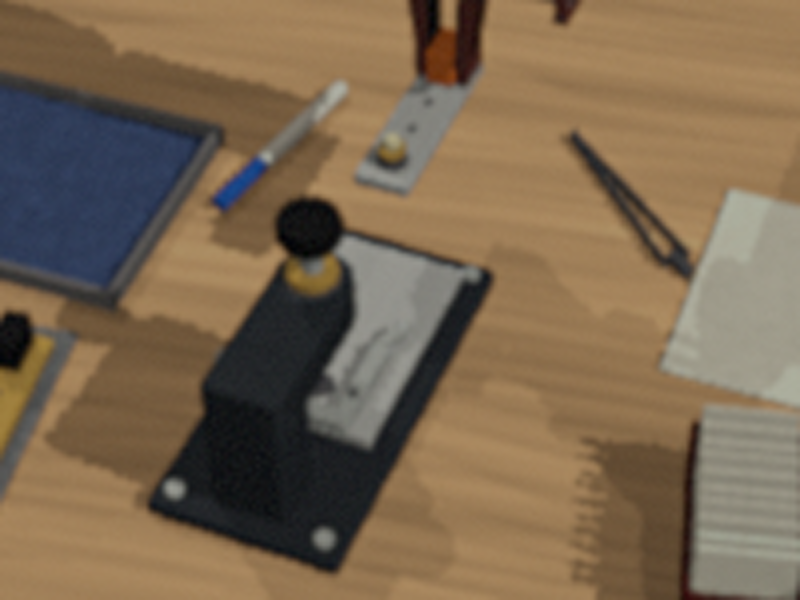

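Call:
carry_out([
  {"rotation": [0, 0.1, 0], "translation": [0, 15, -0.7]},
  {"rotation": [0, 0, 0], "translation": [0, 25, -0.7]},
  {"rotation": [0, 0, 0], "translation": [0, 22, 0]},
  {"rotation": [0, 0, 0], "translation": [0, 7, 0]},
  {"rotation": [0, 0, 0], "translation": [0, 0, 0]},
  {"rotation": [0, 0, 0], "translation": [0, 0, 0]},
  {"rotation": [0, 0, 0], "translation": [0, 0, 0]},
])

```text
clock: 22.35
ee_pos: [435.1, 1.3, 33.2]
tcp_rot: [-90.0, -0.1, -9.6]
contact_force: [0.2, 0.6, -1.5]
opening: 15.9
```

```bash
python3 -c "
from h import *
plan([532.7,-14.4,29.6],-9.5)"
```

```text
clock 22.35 at [435.1   1.3  33.2] rpy [-89.99  -0.12  -9.55] F [ 0.2  0.6 -1.5] op 15.9
rot [-0.01 -0.05  0.12] then trans [98.9  3.6  0.6] len 99
```

Call:
carry_out([
  {"rotation": [0, 0, 0], "translation": [5, 1, 0.3]},
  {"rotation": [0, 0, 0], "translation": [15, 0, 0.3]},
  {"rotation": [0, 0, 0], "translation": [10, 0, 0]},
  {"rotation": [0, 0, 0], "translation": [5, 0, 0]},
  {"rotation": [0, 0, 0], "translation": [0, 0, 0]},
  {"rotation": [0, 0, 0], "translation": [0, 0, 0]},
  {"rotation": [0, 0, 0], "translation": [0, 0, 0]},
])

```text
clock: 23.05
ee_pos: [468.5, -3.9, 31.0]
tcp_rot: [-90.0, 0.0, -9.6]
contact_force: [-0.3, -0.0, -1.3]
opening: 15.9
```

```bash
python3 -c "
from h import *
plan([532.7,-14.4,29.6],-9.5)"
```

```text
clock 23.05 at [468.5  -3.9  31. ] rpy [-9.00e+01  2.00e-02 -9.56e+00] F [-0.3 -0.  -1.3] op 15.9
rot [ 0.   -0.06 -0.02] then trans [65.   1.4  0.2] len 65
```

Call:
carry_out([
  {"rotation": [0, 0, 0], "translation": [10, 0.7, 0.2]},
  {"rotation": [0, 0, 0], "translation": [15, 0.5, 0]},
  {"rotation": [0, 0, 0], "translation": [15, 0, 0]},
  {"rotation": [0, 0, 0], "translation": [10, 0, 0]},
  {"rotation": [0, 0, 0], "translation": [8, 0, 0]},
  {"rotation": [0, 0, 0], "translation": [0, 0, 0]},
  {"rotation": [0, 0, 0], "translation": [0, 0, 0]},
  {"rotation": [0, 0, 0], "translation": [0, 0, 0]},
])

```text
clock: 23.85
ee_pos: [525.7, -13.3, 29.8]
tcp_rot: [-90.0, 0.0, -9.6]
contact_force: [-0.1, -0.1, -0.5]
opening: 15.9
```

Call:
carry_out([
  {"rotation": [0, 0, 0], "translation": [4, 0, 0]},
  {"rotation": [0, 0, 0], "translation": [0, 0, 0]},
  {"rotation": [0, 0, 0], "translation": [0, 0, 0]},
])

```text
clock: 24.15
ee_pos: [530.1, -14.0, 29.9]
tcp_rot: [-90.0, -0.0, -9.6]
contact_force: [-0.4, 0.2, -0.9]
opening: 15.8
```

Call:
carry_out([
  {"rotation": [0, 0, 0], "translation": [2, 0.5, 0]},
  {"rotation": [0, 0, 0], "translation": [1, 0, 0]},
  {"rotation": [0, 0, 0], "translation": [0, 0, 0]},
  {"rotation": [0, 0, 0], "translation": [0, 0, 0]},
])

```text
clock: 24.55
ee_pos: [533.0, -14.6, 29.3]
tcp_rot: [-90.0, 0.0, -9.6]
contact_force: [-0.7, 0.4, -1.5]
opening: 15.5
```

Call:
carry_out([
  {"rotation": [0, 0, 0], "translation": [1.5, 0, 0]},
  {"rotation": [0, 0, 0], "translation": [0, 0, 0]},
  {"rotation": [0, 0, 0], "translation": [0, 0, 0]},
])

```text
clock: 24.85
ee_pos: [534.5, -14.8, 29.3]
tcp_rot: [-90.0, 0.0, -9.6]
contact_force: [0.7, -1.0, -1.5]
opening: 15.9
```

Call:
carry_out([
  {"rotation": [0, 0, 0], "translation": [1.5, 0, 0]},
  {"rotation": [0, 0, 0], "translation": [0, 0, 0]},
  {"rotation": [0, 0, 0], "translation": [0, 0, 0]},
])

```text
clock: 25.15
ee_pos: [535.0, -14.8, 29.0]
tcp_rot: [-90.0, 0.1, -9.6]
contact_force: [-4.9, 1.4, 1.1]
opening: 16.0
```

Call:
carry_out([
  {"rotation": [0, 0, 0], "translation": [0.5, 0.5, 0]},
  {"rotation": [0, 0, 0], "translation": [0, 0, 0]},
  {"rotation": [0, 0, 0], "translation": [0, 0, 0]},
])

```text
clock: 25.45
ee_pos: [535.0, -14.8, 28.8]
tcp_rot: [-90.0, 0.2, -9.6]
contact_force: [-8.5, 1.0, 3.1]
opening: 16.1
```

Call:
carry_out([
  {"rotation": [0, 0, 0], "translation": [0, 0, 0]},
  {"rotation": [0, 0, 0], "translation": [0, 0, 0]},
  {"rotation": [0, 0, 0], "translation": [0, 0, 0]},
  {"rotation": [0, 0, 0], "translation": [0, 0, 0]},
], hand=180)

```text
clock: 25.85
ee_pos: [536.8, -15.2, 29.0]
tcp_rot: [-90.0, -0.0, -9.6]
contact_force: [-0.3, 0.0, -0.0]
opening: 25.8
```

```bash
python3 - <<'E'
from h import *
C,p,d=grab("wrist","w12")
plan([614,-28,170],-9.5)
E
```

```text
clock 25.90 at [536.7 -15.2  29. ] rpy [-9.00e+01 -3.00e-02 -9.57e+00] F [-0.4  1.3 -0.5] op 26.0
rot [-0.   -0.07  0.03] then trans [  78.3 -141.     0.2] len 161
```

View pics/w12.png

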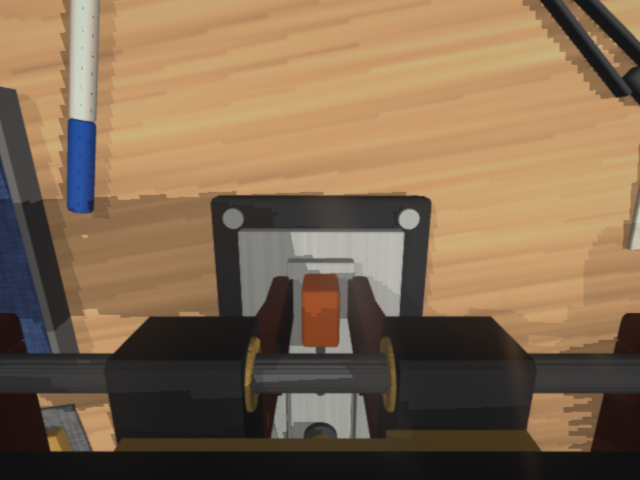

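Call:
carry_out([
  {"rotation": [0, 0, 0], "translation": [0, -10, 0]},
  {"rotation": [0, 0, 0], "translation": [0, -25, 0]},
  {"rotation": [0, 0, 0], "translation": [0, -30, 0]},
  {"rotation": [0, 0, 0], "translation": [0, -30, 0]},
  {"rotation": [0, 0, 0], "translation": [0, -30, 0]},
  {"rotation": [0, 0, 0], "translation": [0, -15, 0]},
  {"rotation": [0, 0, 0], "translation": [0, 0, 0]},
], hand=180)

```text
clock: 26.6
ee_pos: [537.7, -15.3, 172.0]
tcp_rot: [-90.0, -0.3, -9.6]
contact_force: [-0.8, 0.5, 0.2]
opening: 25.7
```

Call:
carry_out([
  {"rotation": [0, 0, 0], "translation": [10, 0, 0]},
  {"rotation": [0, 0, 0], "translation": [25, 0, 0]},
  {"rotation": [0, 0, 0], "translation": [25, 0, 0]},
  {"rotation": [0, 0, 0], "translation": [18, 0, 0]},
  {"rotation": [0, 0, 0], "translation": [0, 0, 0]},
  {"rotation": [0, 0, 0], "translation": [0, 0, 0]},
  {"rotation": [0, 0, 0], "translation": [0, 0, 0]},
], hand=255)

```text
clock: 27.3
ee_pos: [612.7, -28.0, 167.8]
tcp_rot: [-90.0, 0.1, -9.6]
contact_force: [-0.5, -0.1, 0.3]
opening: 0.6
```

```bash
python3 - <<'E'
from h import *
C,p,d=grab("wrist","w13")
plan([614,-28,150],-9.5)
C,p,d=grab("scene"); cv2.imwrite("pics/s13c.png",cv2.resize(p[180:350,180:400],None,fx=3.5,fy=3.5,interpolation=cv2.INTER_CUBIC)[:,:,::-1])
E
```

```text
clock 27.35 at [612.7 -27.9 168.3] rpy [-9.00e+01  5.00e-02 -9.56e+00] F [-0.4  0.1 -0.6] op 0.3
rot [ 0.   -0.06 -0.05] then trans [ 1.3 18.3  0.2] len 18
```

View pics/w13.png

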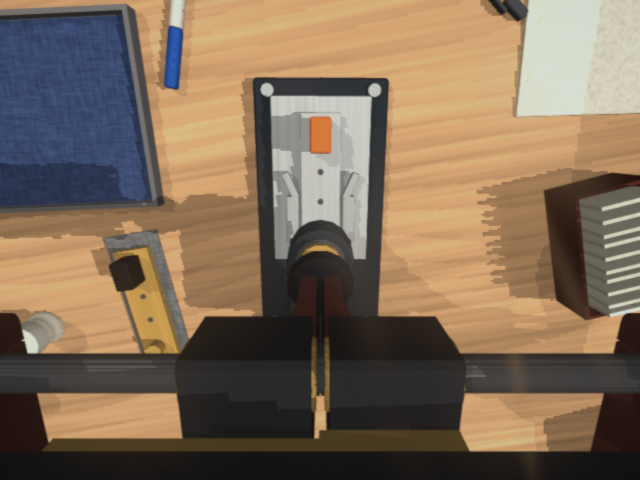

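View pics/s13c.png

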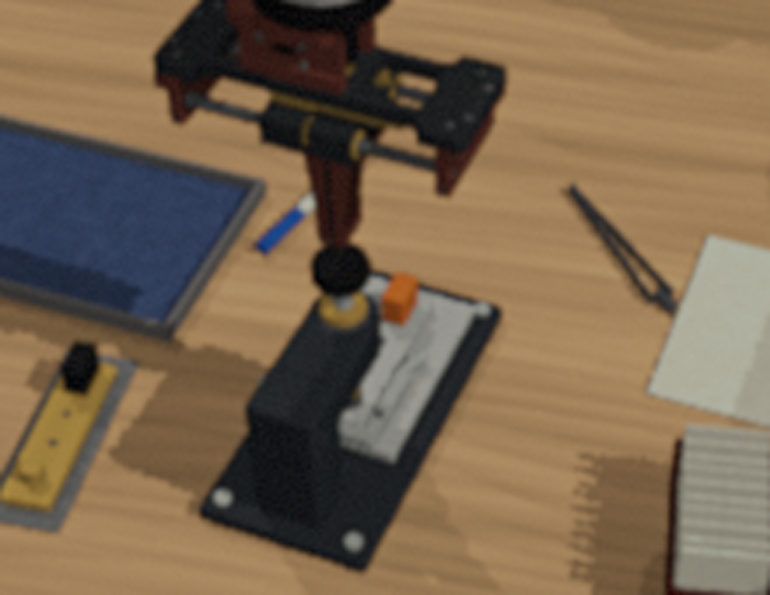

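Call:
carry_out([
  {"rotation": [0, 0, 0], "translation": [0.6, 10, 0]},
  {"rotation": [0, 0, 0], "translation": [0.6, 6, 0]},
  {"rotation": [0, 0, 0], "translation": [0, 5, 0]},
  {"rotation": [0, 0, 0], "translation": [0, 5, 0]},
  {"rotation": [0, 0, 0], "translation": [0, 3, 0]},
  {"rotation": [0, 0, 0], "translation": [0, 0, 0]},
  {"rotation": [0, 0, 0], "translation": [0, 0, 0]},
])

```text
clock: 28.1
ee_pos: [614.5, -28.2, 140.1]
tcp_rot: [-90.0, -0.0, -9.6]
contact_force: [-1.9, -0.2, 2.5]
opening: 0.6
```

Call:
carry_out([
  {"rotation": [0, 0, 0], "translation": [0, 3, 0]},
  {"rotation": [0, 0, 0], "translation": [0, 3, 0]},
  {"rotation": [0, 0, 0], "translation": [0, 0, 0]},
  {"rotation": [0, 0, 0], "translation": [0, 0, 0]},
])

```text
clock: 28.5
ee_pos: [614.9, -28.3, 135.5]
tcp_rot: [-90.0, -0.1, -9.6]
contact_force: [-3.7, 0.8, 7.5]
opening: 0.5
```

Call:
carry_out([
  {"rotation": [0, 0, 0], "translation": [0, 2, 0]},
  {"rotation": [0, 0, 0], "translation": [0, 2, 0]},
  {"rotation": [0, 0, 0], "translation": [0, 0, 0]},
  {"rotation": [0, 0, 0], "translation": [0, 0, 0]},
])

```text
clock: 28.9
ee_pos: [614.9, -28.3, 132.3]
tcp_rot: [-90.0, -0.2, -9.6]
contact_force: [-4.8, -0.1, 10.8]
opening: 0.1
```

Call:
carry_out([
  {"rotation": [0, 0, 0], "translation": [0, 2, 0]},
  {"rotation": [0, 0, 0], "translation": [0, 0, 0]},
  {"rotation": [0, 0, 0], "translation": [0, 0, 0]},
])

```text
clock: 29.2
ee_pos: [615.0, -28.3, 131.3]
tcp_rot: [-90.0, -0.2, -9.6]
contact_force: [-6.1, 0.1, 15.0]
opening: 0.5
```

Call:
carry_out([
  {"rotation": [0, 0, 0], "translation": [0, 1.5, 0]},
  {"rotation": [0, 0, 0], "translation": [0, 0, 0]},
  {"rotation": [0, 0, 0], "translation": [0, 0, 0]},
])

```text
clock: 29.5
ee_pos: [615.0, -28.4, 131.2]
tcp_rot: [-90.0, -0.3, -9.6]
contact_force: [-8.9, 1.2, 19.3]
opening: 0.8
```

Call:
carry_out([
  {"rotation": [0, 0, 0], "translation": [0, 0.7, 0]},
  {"rotation": [0, 0, 0], "translation": [0, 0, 0]},
  {"rotation": [0, 0, 0], "translation": [0, 0, 0]},
  {"rotation": [0, 0, 0], "translation": [0, 0, 0]},
  {"rotation": [0, 0, 0], "translation": [0, 0, 0]},
  {"rotation": [0, 0, 0], "translation": [0, 0, 0]},
  {"rotation": [0, 0, 0], "translation": [0, 0, 0]},
  {"rotation": [0, 0, 0], "translation": [0, 0, 0]},
  {"rotation": [0, 0, 0], "translation": [0, 0, 0]},
  {"rotation": [0, 0, 0], "translation": [0, 0, 0]},
])

```text
clock: 30.5
ee_pos: [615.1, -28.4, 131.2]
tcp_rot: [-90.0, -0.3, -9.6]
contact_force: [-9.8, 0.6, 21.7]
opening: 0.2
```

Call:
carry_out([
  {"rotation": [0, 0, 0], "translation": [0, -6, 0]},
  {"rotation": [0, 0, 0], "translation": [0, -8, 0]},
  {"rotation": [0, 0, 0], "translation": [0, -10, 0]},
  {"rotation": [0, 0, 0], "translation": [0, -10, 0]},
  {"rotation": [0, 0, 0], "translation": [0, -10, 0]},
  {"rotation": [0, 0, 0], "translation": [0, 0, 0]},
  {"rotation": [0, 0, 0], "translation": [0, 0, 0]},
])

```text
clock: 31.2
ee_pos: [614.7, -28.3, 169.5]
tcp_rot: [-90.0, -0.0, -9.6]
contact_force: [0.3, 0.2, -0.5]
opening: 1.0
```

```bash
python3 - <<'E'
from h import *
C,p,d=grab("wrist","w14")
plan([535,-14.9,29.5],-9.5)
C,p,d=grab("scene"); cv2.imwrite("pics/s14c.png",cv2.resize(p[180:350,180:400],None,fx=3.5,fy=3.5,interpolation=cv2.INTER_CUBIC)[:,:,::-1])
E
```

```text
clock 31.25 at [614.5 -28.3 169. ] rpy [-9.001e+01  4.000e-02 -9.560e+00] F [ 0.   0.5 -0.7] op 0.4
rot [ 0.01 -0.06 -0.04] then trans [-8.060e+01  1.395e+02  1.000e-01] len 161
```

View pics/w14.png

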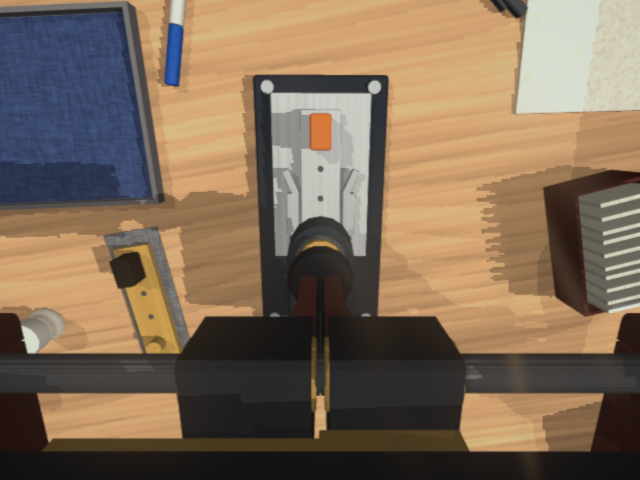

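View pics/s14c.png

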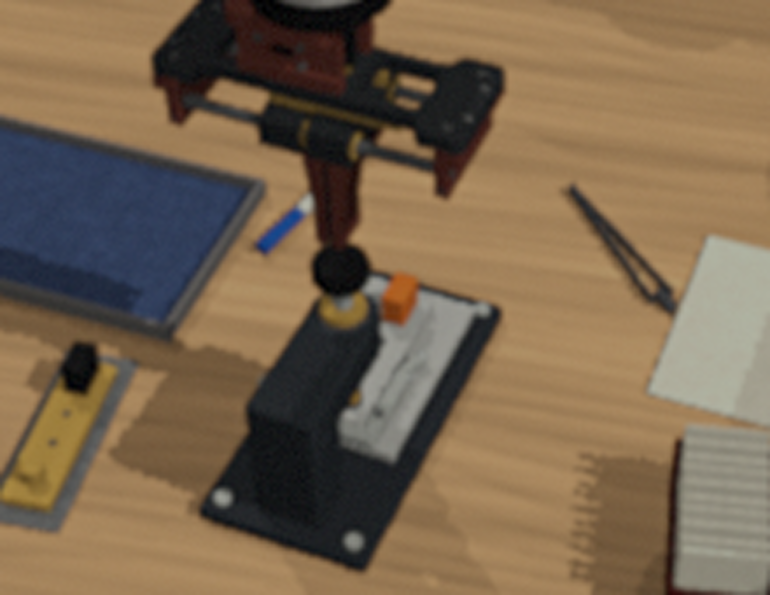

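Call:
carry_out([
  {"rotation": [0, 0, 0], "translation": [-15, 0, 0]},
  {"rotation": [0, 0, 0], "translation": [-25, 0, 0]},
  {"rotation": [0, 0, 0], "translation": [-25, 0, 0]},
  {"rotation": [0, 0, 0], "translation": [-15, 0, 0]},
  {"rotation": [0, 0, 0], "translation": [0, 25, 0]},
  {"rotation": [0, 0, 0], "translation": [0, 35, 0]},
  {"rotation": [0, 0, 0], "translation": [0, 35, 0]},
  {"rotation": [0, 0, 0], "translation": [0, 25, 0]},
  {"rotation": [0, 0, 0], "translation": [0, 12, 0]},
  {"rotation": [0, 0, 0], "translation": [0, 5, 0]},
  {"rotation": [0, 0, 0], "translation": [0, 0, 0]},
  {"rotation": [0, 0, 0], "translation": [0, 0, 0]},
], hand=168)

```text
clock: 32.5
ee_pos: [536.6, -15.1, 34.2]
tcp_rot: [-90.0, -0.1, -9.6]
contact_force: [0.2, -0.9, -0.1]
opening: 30.1
```

Call:
carry_out([
  {"rotation": [0, 0, 0], "translation": [0, 1.5, 0]},
  {"rotation": [0, 0, 0], "translation": [0, 0, 0]},
  {"rotation": [0, 0, 0], "translation": [0, 0, 0]},
  {"rotation": [0, 0, 0], "translation": [0, 0, 0]},
])

```text
clock: 32.9
ee_pos: [535.8, -15.0, 31.4]
tcp_rot: [-90.0, -0.0, -9.6]
contact_force: [0.3, 0.3, -0.8]
opening: 30.0
```

Call:
carry_out([
  {"rotation": [0, 0, 0], "translation": [0, 1.7, 0]},
  {"rotation": [0, 0, 0], "translation": [0, 0, 0]},
  {"rotation": [0, 0, 0], "translation": [0, 0, 0]},
])

```text
clock: 33.2
ee_pos: [535.6, -15.0, 29.3]
tcp_rot: [-90.0, 0.0, -9.6]
contact_force: [0.6, -0.1, -0.5]
opening: 30.3
```

Call:
carry_out([
  {"rotation": [0, 0, 0], "translation": [0, 0, 0]},
  {"rotation": [0, 0, 0], "translation": [0, 0, 0]},
  {"rotation": [0, 0, 0], "translation": [0, 0, 0]},
  {"rotation": [0, 0, 0], "translation": [0, 0, 0]},
  {"rotation": [0, 0, 0], "translation": [0, 0, 0]},
  {"rotation": [0, 0, 0], "translation": [0, 0, 0]},
], hand=255)

```text
clock: 33.8
ee_pos: [535.7, -15.0, 29.5]
tcp_rot: [-90.0, -0.0, -9.6]
contact_force: [0.2, 0.0, 0.8]
opening: 15.7
```

Call:
carry_out([
  {"rotation": [0, 0, 0], "translation": [-4, -0.5, 0]},
  {"rotation": [0, 0, 0], "translation": [-15, 0, 0]},
  {"rotation": [0, 0, 0], "translation": [-20, 0, 0]},
  {"rotation": [0, 0, 0], "translation": [-20, 0, 0]},
  {"rotation": [0, 0, 0], "translation": [-20, 0, 0]},
  {"rotation": [0, 0, 0], "translation": [-20, 0, 0]},
  {"rotation": [0, 0, 0], "translation": [0, 0, 0]},
  {"rotation": [0, 0, 0], "translation": [0, -20, 0]},
  {"rotation": [0, 0, 0], "translation": [0, -30, 0]},
  {"rotation": [0, 0, 0], "translation": [0, -30, 0]},
  {"rotation": [0, 0, 0], "translation": [0, 0, 0]},
  {"rotation": [0, 0, 0], "translation": [0, 0, 0]},
])

```text
clock: 35.0
ee_pos: [438.7, 1.3, 109.9]
tcp_rot: [-90.0, -0.1, -9.6]
contact_force: [0.1, 0.7, -1.9]
opening: 15.8
```

```bash
python3 - <<'E'
from h import *
C,p,d=grab("wrist","w15")
s=r.sense(); print(s['joints'].round(1))
plan([480,-240,110],-96.5)
C,p,d=grab("scene"); cv2.imwrite("pics/s15c.png",cv2.resize(p[180:350,180:400],None,fx=3.5,fy=3.5,interpolation=cv2.INTER_CUBIC)[:,:,::-1])
E
```

```text
[ -4.3 -20.  105.2  -0.   94.9 -84.7]
clock 35.05 at [437.9   1.4 108.7] rpy [-9.001e+01  8.000e-02 -9.560e+00] F [-1.2  1.  -2. ] op 15.8
rot [ 6.000e-02  8.694e+01 -5.000e-02] then trans [235.1  -1.3  69.1] len 245
```

View pics/s15c.png

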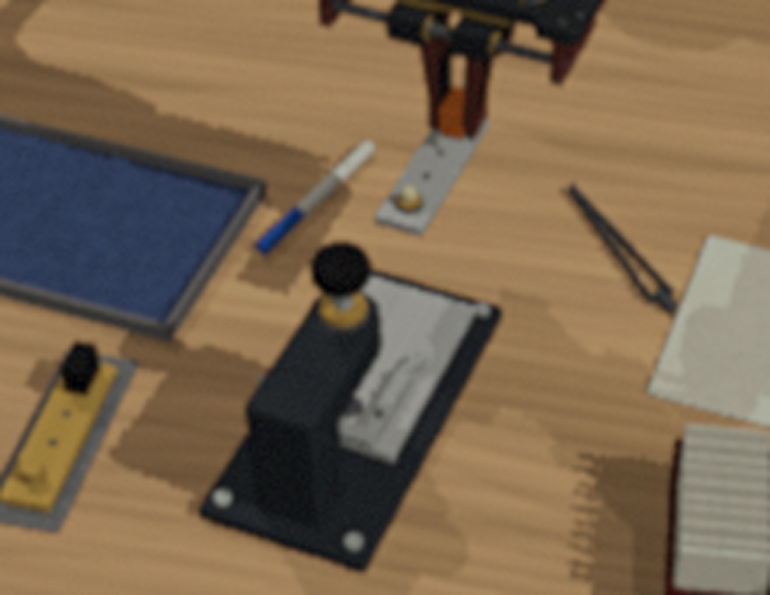

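View pics/w15.png

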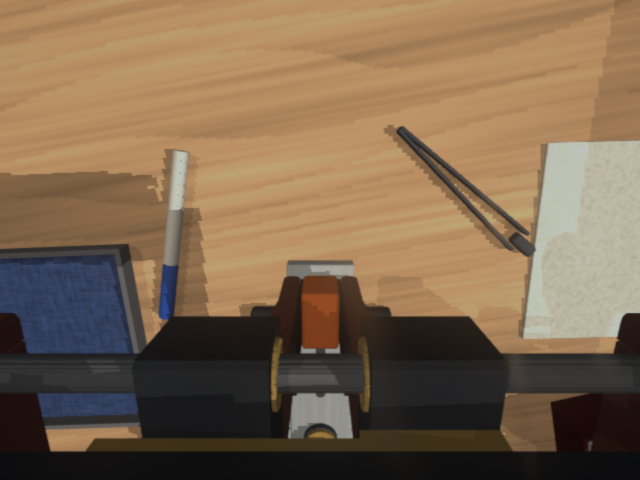

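Call:
carry_out([
  {"rotation": [0, 5, 0], "translation": [0, 0, 0]},
  {"rotation": [0, 8, 0], "translation": [0, 0, 0]},
  {"rotation": [0, 8, 0], "translation": [0, 0, 0]},
  {"rotation": [0, 8, 0], "translation": [0, 0, 0]},
  {"rotation": [0, 8, 0], "translation": [0, 0, 0]},
  {"rotation": [0, 8, 0], "translation": [0, 0, 0]},
  {"rotation": [0, 8, 0], "translation": [0, 0, 0]},
  {"rotation": [0, 8, 0], "translation": [0, 0, 0]},
  {"rotation": [0, 8, 0], "translation": [0, 0, 0]},
  {"rotation": [0, 8, 0], "translation": [0, 0, 0]},
  {"rotation": [0, 6, 0], "translation": [0, 0, 0]},
  {"rotation": [0, 4, 0], "translation": [10, 0, 0]},
  {"rotation": [0, 0, 0], "translation": [25, 0, 10]},
  {"rotation": [0, 0, 0], "translation": [30, 0, 12]},
  {"rotation": [0, 0, 0], "translation": [30, 0, 12]},
  {"rotation": [0, 0, 0], "translation": [30, 0, 12]},
  {"rotation": [0, 0, 0], "translation": [30, 0, 12]},
  {"rotation": [0, 0, 0], "translation": [30, 0, 12]},
  {"rotation": [0, 0, 0], "translation": [0, 0, 0]},
  {"rotation": [0, 0, 0], "translation": [0, 0, 0]},
])

```text
clock: 37.1
ee_pos: [486.3, -190.3, 107.9]
tcp_rot: [-90.2, 0.1, -96.6]
contact_force: [-0.1, 0.3, -0.7]
opening: 15.8
```

```bash
python3 - <<'E'
from h import *
C,p,d=grab("wrist","w16")
plan([515.3,-242.3,13.2],-96.5)
E
```

```text
clock 37.15 at [ 486.5 -189.7  108.3] rpy [-9.015e+01  8.000e-02 -9.658e+01] F [-0.2 -0.4 -1.3] op 15.3
rot [ 0.15 -0.08 -0.08] then trans [49.  95.1 34.6] len 112
```

View pics/w16.png

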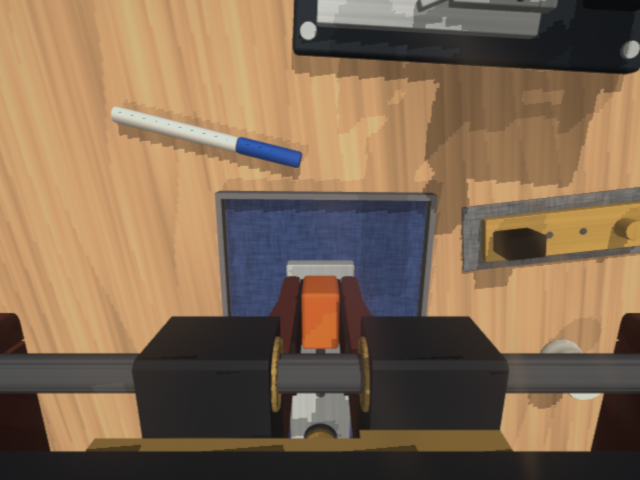

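```bash
python3 - <<'E'
from h import *
C=cam("wrist"); a,b=[ray(C,u,v,14)[:2] for u,v in((217,193),(436,193))]
print(a,b,np.linalg.norm(a-b)); e=b-a; print(np.degrees(np.arctan2(e[1],e[0]))); m=(a+b)/2; print(m, m-125*np.array([-e[1],e[0]])/np.linalg.norm(e))
E
```

```text
[ 418.50974563 -142.32333238] [ 569.44393071 -159.86264996] 151.9498466240933
-6.628331281735502
[ 493.97683817 -151.09299117] [ 479.54829647 -275.25746751]
```

Call:
carry_out([
  {"rotation": [0, 0, 0], "translation": [20, 10, 16]},
  {"rotation": [0, 0, 0], "translation": [28, 15, 20]},
  {"rotation": [0, 0, 0], "translation": [0, 25, 0]},
  {"rotation": [0, 0, 0], "translation": [0, 25, 0]},
  {"rotation": [0, 0, 0], "translation": [0, 12, 0]},
  {"rotation": [0, 0, 0], "translation": [0, 3, 0]},
  {"rotation": [0, 0, 0], "translation": [0, 0, 0]},
  {"rotation": [0, 0, 0], "translation": [0, 0, 0]},
  {"rotation": [0, 0, 0], "translation": [0, 0, 0]},
])

```text
clock: 38.05
ee_pos: [518.3, -242.5, 21.7]
tcp_rot: [-89.9, -0.1, -96.5]
contact_force: [0.5, 0.3, -1.2]
opening: 15.8
```

Call:
carry_out([
  {"rotation": [0, 0, 0], "translation": [0, 3, 0]},
  {"rotation": [0, 0, 0], "translation": [0, 1, 0]},
  {"rotation": [0, 0, 0], "translation": [0, 0, 0]},
  {"rotation": [0, 0, 0], "translation": [0, 0, 0]},
])

```text
clock: 38.45
ee_pos: [517.4, -242.2, 15.9]
tcp_rot: [-90.0, 0.0, -96.6]
contact_force: [0.4, 1.0, -1.1]
opening: 15.7
```

Call:
carry_out([
  {"rotation": [0, 0, 0], "translation": [0, 1.5, 0]},
  {"rotation": [0, 0, 0], "translation": [0, 1, 0]},
  {"rotation": [0, 0, 0], "translation": [0, 0, 0]},
  {"rotation": [0, 0, 0], "translation": [0, 0, 0]},
])

```text
clock: 38.85
ee_pos: [517.5, -242.3, 13.5]
tcp_rot: [-90.0, -0.0, -96.6]
contact_force: [0.3, -0.1, -0.2]
opening: 15.6
```

Call:
carry_out([
  {"rotation": [0, 0, 0], "translation": [0, 0, 0]},
  {"rotation": [0, 0, 0], "translation": [0, 0, 0]},
  {"rotation": [0, 0, 0], "translation": [0, 0, 0]},
  {"rotation": [0, 0, 0], "translation": [0, 0, 0]},
  {"rotation": [0, 0, 0], "translation": [0, 0, 0]},
], hand=168)

```text
clock: 39.35
ee_pos: [517.4, -242.2, 13.5]
tcp_rot: [-90.0, -0.0, -96.6]
contact_force: [0.1, 0.7, -0.3]
opening: 30.0
```

Call:
carry_out([
  {"rotation": [0, 0, 0], "translation": [0, -15, 0]},
  {"rotation": [0, 0, 0], "translation": [0, -30, 0]},
  {"rotation": [0, 0, 0], "translation": [0, -35, 0]},
  {"rotation": [0, 0, 0], "translation": [0, -35, 0]},
  {"rotation": [0, 0, 0], "translation": [0, -35, 0]},
  {"rotation": [0, 0, 0], "translation": [0, -35, 0]},
  {"rotation": [0, 0, 0], "translation": [0, 0, 0]},
  {"rotation": [0, 0, 0], "translation": [0, 0, 0]},
])

```text
clock: 40.15
ee_pos: [517.9, -242.4, 200.6]
tcp_rot: [-89.8, -0.1, -96.6]
contact_force: [0.5, -0.0, -0.5]
opening: 29.9
```

```bash
python3 - <<'E'
from h import *
C,p,d=grab("wrist","w17");np.savez("w17.npz",p=p,d=d,K=C[0],R=C[1],t=C[2])
plan([478.5,310,200],5)
E
```

```text
clock 40.20 at [ 517.4 -242.2  198.7] rpy [-8.998e+01 -1.000e-02 -9.657e+01] F [ 0.2 -0.3 -0.7] op 29.4
rot [-1.0000e-02 -1.0157e+02  2.0000e-02] then trans [  9.4  -1.3 553.5] len 554
```

View pics/w17.png

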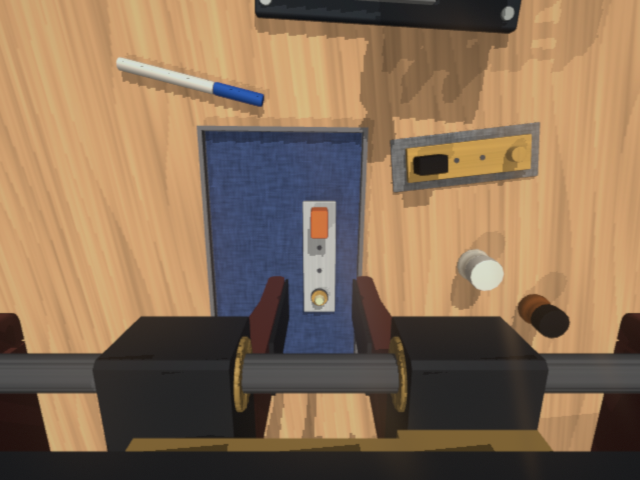

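```bash
python3 - <<'E'
from h import *
q=np.load("w17.npz"); C=(q['K'],q['R'],q['t']); X=cloud(C,q['d'])
print(X[290:305,312:327,2].round(0).astype(int)); print("plate",X[260:266,312:326,2].mean(),"floor",X[200:230,230:270,2].mean())
q=np.load("w8.npz"); C=(q['K'],q['R'],q['t']); X=cloud(C,q['d'])
print("before orange", np.sort(X[250:266,285:301,2].ravel())[-12:].round(1),"plate",X[205:215,298:302,2].mean(),"mat",X[200:220,220:260,2].mean())
print("blue", np.sort(X[258:276,352:370,2].ravel())[-12:].round(1))
E
```

```text
[[11 12 14 15 14 15 14 15 15 15 14 14 12 11 12]
 [13 14 13 15 17 18 17 17 16 15 15 15 13 13 11]
 [14 14 17 15 15 17 17 15 17 16 16 16 14 14 12]
 [15 18 16 17 18 17 16 16 17 16 16 16 16 14 14]
 [16 17 16 16 16 16 15 15 15 16 17 17 18 15 14]
 [17 17 15 16 16 21 20 21 19 17 16 16 16 16 15]
 [17 17 16 19 20 22 22 23 22 20 20 16 17 17 15]
 [17 17 19 20 23 23 23 23 22 21 21 15 16 17 16]
 [17 17 19 22 23 24 24 23 23 22 22 21 17 16 16]
 [16 17 21 23 23 23 23 23 23 23 23 20 17 16 16]
 [16 17 21 23 23 24 22 23 23 23 24 21 16 15 16]
 [18 16 21 23 23 22 24 25 25 24 23 21 18 16 15]
 [16 16 16 24 23 22 22 23 22 24 23 16 16 17 12]
 [11 17 16 20 23 22 23 22 25 23 21 16 16 11 12]
 [11 11 17 16 17 23 23 23 24 16 16 14 12 10 11]]
plate 15.442228085249347 floor 5.575364938933511
before orange [ 28.4  28.4  28.4  28.5  28.5  28.7  29.   29.1  29.9 395.7 395.7 395.7] plate 20.12980887006089 mat 5.28766014164399
blue [ 29.   29.   29.   29.1  29.2  29.3  29.3  29.4  29.5  30.2 395.7 395.7]
```

Call:
carry_out([
  {"rotation": [0, -5.2, 0], "translation": [0, 0, 0]},
  {"rotation": [0, -8, 0], "translation": [0, -3, 0]},
  {"rotation": [0, -8, 0], "translation": [0, -3, 0]},
  {"rotation": [0, -8, 0], "translation": [0, -3, 0]},
  {"rotation": [0, -8, 0], "translation": [0, -3, 0]},
  {"rotation": [0, -8, 0], "translation": [0, -3, 0]},
  {"rotation": [0, -8, 0], "translation": [0, -3, 0]},
  {"rotation": [0, -8, 0], "translation": [0, -3, 0]},
  {"rotation": [0, -8, 0], "translation": [0, -3, 0]},
  {"rotation": [0, -8, 0], "translation": [0, -3, 0]},
  {"rotation": [0, -8, 0], "translation": [0, -3, 0]},
  {"rotation": [0, -8, 0], "translation": [0, 0, 0]},
  {"rotation": [0, -8.4, 0], "translation": [0, 0, 10]},
  {"rotation": [0, 0, 0], "translation": [0, 0, 25]},
  {"rotation": [0, 0, 0], "translation": [0, 0, 35]},
  {"rotation": [0, 0, 0], "translation": [0, 0, 35]},
  {"rotation": [0, 0, 0], "translation": [0, 0, 35]},
  {"rotation": [0, 0, 0], "translation": [0, 0, 35]},
  {"rotation": [0, 0, 0], "translation": [0, 0, 35]},
  {"rotation": [0, 0, 0], "translation": [0, 0, 35]},
])

```text
clock: 42.2
ee_pos: [496.4, 3.3, 226.6]
tcp_rot: [-90.0, 0.2, 5.0]
contact_force: [0.6, 0.0, -0.3]
opening: 29.8
```

Call:
carry_out([
  {"rotation": [0, 0, 0], "translation": [1, 0, 35]},
  {"rotation": [0, 0, 0], "translation": [1, 0, 35]},
  {"rotation": [0, 0, 0], "translation": [1, 0, 35]},
  {"rotation": [0, 0, 0], "translation": [1, 0, 35]},
  {"rotation": [0, 0, 0], "translation": [1, 0, 35]},
  {"rotation": [0, 0, 0], "translation": [1, 0, 35]},
  {"rotation": [0, 0, 0], "translation": [1, 0, 35]},
  {"rotation": [0, 0, 0], "translation": [1, 0, 30]},
  {"rotation": [0, 0, 0], "translation": [1, 0, 15]},
  {"rotation": [0, 0, 0], "translation": [0, 0, 5]},
  {"rotation": [0, 0, 0], "translation": [0, 0, 0]},
  {"rotation": [0, 0, 0], "translation": [0, 0, 0]},
])

```text
clock: 43.4
ee_pos: [480.7, 295.4, 228.3]
tcp_rot: [-90.0, 0.0, 5.0]
contact_force: [0.3, 0.4, 0.5]
opening: 30.1
```

```bash
python3 - <<'E'
from h import *
C,p,d=grab("wrist","w18");np.savez("w18.npz",p=p,d=d,K=C[0],R=C[1],t=C[2])
carriers(C,p,3)
plan([478.5,310,200],5)
c=p[170:320,270:430]; cv2.imwrite("pics/crop18.png",cv2.resize(c,None,fx=4,fy=4,interpolation=cv2.INTER_CUBIC)[:,:,::-1])
E
```

```text
blue [363, 189, 14, 24, 326] [369.3 200.4] top z [459.6 344.2]
clock 43.45 at [480.7 295.3 228.5] rpy [-90.02  -0.     4.96] F [ 0.6  0.5 -1. ] op 30.1
rot [ 0.02 -0.04  0.  ] then trans [-1.  28.5 14.8] len 32
```

View pics/w18.png

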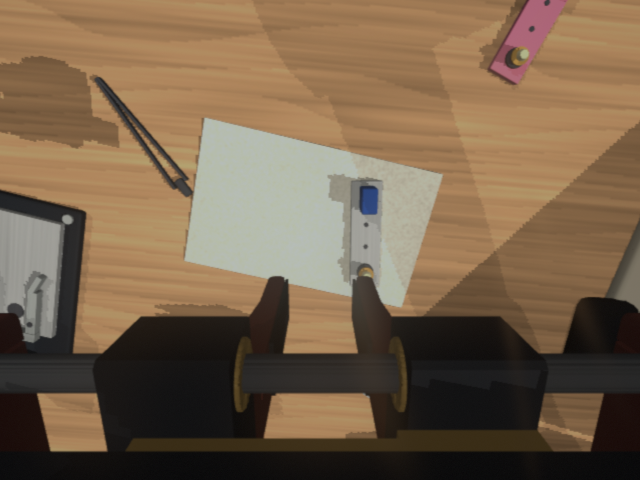

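View pics/crop18.png

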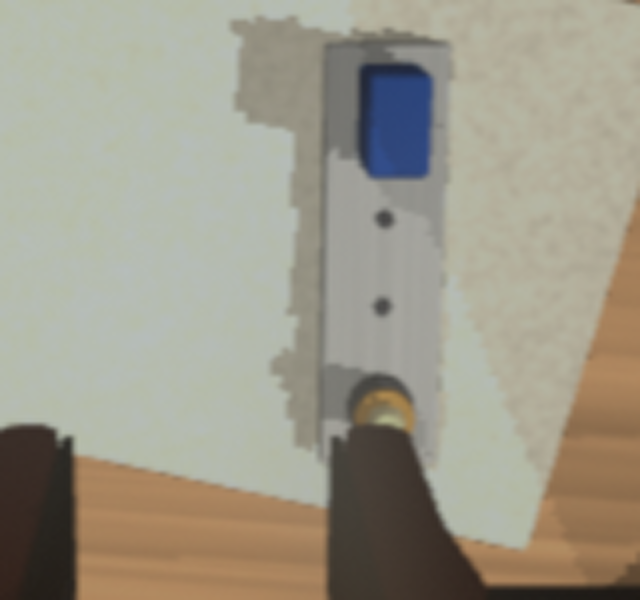

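```bash
python3 -c "
from h import *
plan([459,343.6,12.4],4.8)"
```

```text
clock 43.45 at [480.7 295.3 228.5] rpy [-90.02  -0.     4.96] F [ 0.6  0.5 -1. ] op 30.1
rot [0.02 0.16 0.  ] then trans [-17.6 216.1  49.9] len 222
```

Call:
carry_out([
  {"rotation": [0, 0, 0], "translation": [-8, 5, 25]},
  {"rotation": [0, 0, 0], "translation": [-9.6, 20, 25]},
  {"rotation": [0, 0, 0], "translation": [0, 35, 0]},
  {"rotation": [0, 0, 0], "translation": [0, 35, 0]},
  {"rotation": [0, 0, 0], "translation": [0, 35, 0]},
  {"rotation": [0, 0, 0], "translation": [0, 25, 0]},
  {"rotation": [0, 0, 0], "translation": [0, 10, 0]},
  {"rotation": [0, 0, 0], "translation": [0, 0, 0]},
  {"rotation": [0, 0, 0], "translation": [0, 0, 0]},
  {"rotation": [0, 0, 0], "translation": [0, 0, 0]},
])

```text
clock: 44.45
ee_pos: [459.6, 345.2, 65.8]
tcp_rot: [-89.9, -0.2, 5.0]
contact_force: [0.2, -0.7, -0.5]
opening: 30.0
```

```bash
python3 - <<'E'
from h import *
C,p,d=grab("wrist","w19")
carriers(C,p,3)
plan([459,343.6,12.4],4.8)
E
```

```text
blue [301, 255, 26, 40, 813] [312.1 277.3] top z [463.  342.6]
clock 44.50 at [459.6 345.3  65.6] rpy [-89.9   -0.17   5.02] F [ 1.   0.1 -1. ] op 30.2
rot [-0.1   0.22  0.17] then trans [-0.7 53.2 -1.6] len 53
```

View pics/w19.png

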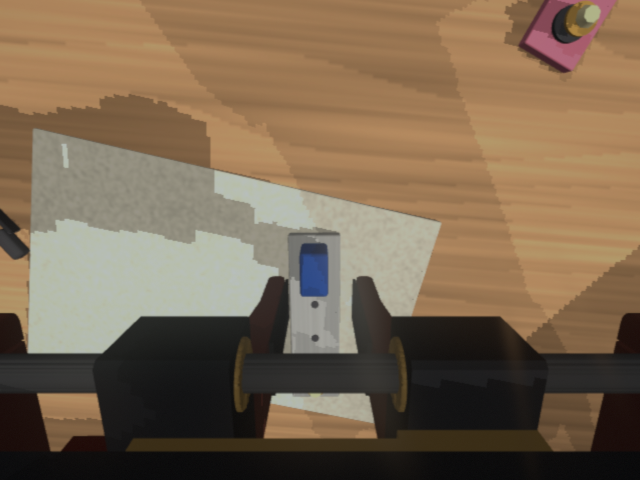

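Call:
carry_out([
  {"rotation": [0, 0.2, 0], "translation": [-0.5, 20, -2.7]},
  {"rotation": [0, 0, 0], "translation": [0, 22, 0]},
  {"rotation": [0, 0, 0], "translation": [0, 8, 0]},
  {"rotation": [0, 0, 0], "translation": [0, 2, 0]},
  {"rotation": [0, 0, 0], "translation": [0, 0, 0]},
  {"rotation": [0, 0, 0], "translation": [0, 0, 0]},
  {"rotation": [0, 0, 0], "translation": [0, 0, 0]},
])

```text
clock: 45.2
ee_pos: [458.8, 342.4, 12.5]
tcp_rot: [-90.0, -0.1, 4.8]
contact_force: [-0.1, 0.6, 0.0]
opening: 30.3
```

Call:
carry_out([
  {"rotation": [0, 0, 0], "translation": [0, 0, 0]},
  {"rotation": [0, 0, 0], "translation": [0, 0, 0]},
  {"rotation": [0, 0, 0], "translation": [0, 0, 0]},
  {"rotation": [0, 0, 0], "translation": [0, 0, 0]},
  {"rotation": [0, 0, 0], "translation": [0, 0, 0]},
  {"rotation": [0, 0, 0], "translation": [0, 0, 0]},
], hand=255)

```text
clock: 45.8
ee_pos: [458.4, 342.1, 11.7]
tcp_rot: [-90.0, -0.0, 4.8]
contact_force: [0.5, -0.7, 2.7]
opening: 15.6
```

Call:
carry_out([
  {"rotation": [0, 0, 0], "translation": [0, -10, 0]},
  {"rotation": [0, 0, 0], "translation": [0, -25, 0]},
  {"rotation": [0, 0, 0], "translation": [0, -30, 0]},
  {"rotation": [0, 7.2, 0], "translation": [0, -23, 0]},
  {"rotation": [0, 7.2, 0], "translation": [0, 0, 0]},
  {"rotation": [0, 0, 0], "translation": [0, 0, 0]},
  {"rotation": [0, 0, 0], "translation": [0, 0, 0]},
  {"rotation": [0, 0, 0], "translation": [0, 0, 0]},
])

```text
clock: 46.6
ee_pos: [457.7, 341.7, 98.4]
tcp_rot: [-90.1, 0.1, -9.4]
contact_force: [0.2, 0.6, -1.8]
opening: 16.0
```

```bash
python3 - <<'E'
from h import *
C,p,d=grab("wrist","w20")
plan([434.1,1.7,100],-9.5)
E
```

```text
clock 46.65 at [457.8 341.8  98.4] rpy [-9.007e+01  8.000e-02 -9.450e+00] F [ 0.7 -0.  -1. ] op 15.8
rot [ 0.07  0.05 -0.08] then trans [  32.8   -1.6 -339.3] len 341
```

View pics/w20.png

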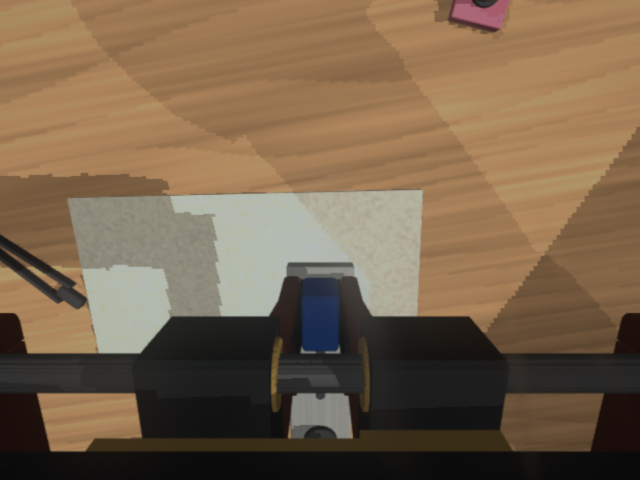

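Call:
carry_out([
  {"rotation": [0, 0, 0], "translation": [0, 0, -12]},
  {"rotation": [0, 0, 0], "translation": [3, 0, -25]},
  {"rotation": [0, 0, 0], "translation": [3, 0, -32]},
  {"rotation": [0, 0, 0], "translation": [3, 0, -32]},
  {"rotation": [0, 0, 0], "translation": [3, 0, -32]},
  {"rotation": [0, 0, 0], "translation": [3, 0, -32]},
  {"rotation": [0, 0, 0], "translation": [3, 0, -32]},
  {"rotation": [0, 0, 0], "translation": [3, 0, -32]},
  {"rotation": [0, 0, 0], "translation": [3, 0, -32]},
  {"rotation": [0, 0, 0], "translation": [3, 0, -32]},
  {"rotation": [0, 0, 0], "translation": [3, 0, -28]},
  {"rotation": [0, 0, 0], "translation": [3, 0, -18]},
  {"rotation": [0, 0, 0], "translation": [0, 20, 0]},
  {"rotation": [0, 0, 0], "translation": [0, 25, 0]},
  {"rotation": [0, 0, 0], "translation": [0, 15, 0]},
  {"rotation": [0, 0, 0], "translation": [0, 3, 0]},
  {"rotation": [0, 0, 0], "translation": [0, 0, 0]},
  {"rotation": [0, 0, 0], "translation": [0, 0, 0]},
  {"rotation": [0, 0, 0], "translation": [0, 0, 0]},
])

```text
clock: 48.55
ee_pos: [435.2, 2.3, 37.7]
tcp_rot: [-90.0, -0.1, -9.5]
contact_force: [-0.9, 0.2, -1.1]
opening: 15.8
```

```bash
python3 -c "
from h import *
plan([535,-14.9,29.6],-9.5)"
```

```text
clock 48.55 at [435.2   2.3  37.7] rpy [-89.99  -0.12  -9.54] F [-0.9  0.2 -1.1] op 15.8
rot [-0.01 -0.04  0.12] then trans [101.2   8.1  -0.5] len 102
```

Call:
carry_out([
  {"rotation": [0, 0, 0], "translation": [0, 5, -0.5]},
  {"rotation": [0, 0, 0], "translation": [10, 1, 0]},
  {"rotation": [0, 0, 0], "translation": [15, 0, 0]},
  {"rotation": [0, 0, 0], "translation": [10, 0, 0]},
  {"rotation": [0, 0, 0], "translation": [0, 0, 0]},
  {"rotation": [0, 0, 0], "translation": [0, 0, 0]},
  {"rotation": [0, 0, 0], "translation": [0, 0, 0]},
])

```text
clock: 49.25
ee_pos: [468.5, -3.9, 30.3]
tcp_rot: [-90.0, 0.0, -9.6]
contact_force: [-0.4, -0.1, -0.4]
opening: 15.7
```

```bash
python3 -c "
from h import *
plan([535,-14.9,29.6],-9.5)"
```

```text
clock 49.25 at [468.5  -3.9  30.3] rpy [-9.00e+01  3.00e-02 -9.55e+00] F [-0.4 -0.1 -0.4] op 15.7
rot [ 0.   -0.05 -0.03] then trans [67.4  0.7  0.2] len 67
```

Call:
carry_out([
  {"rotation": [0, 0, 0], "translation": [10, 0.3, 0.2]},
  {"rotation": [0, 0, 0], "translation": [15, 0.2, 0]},
  {"rotation": [0, 0, 0], "translation": [15, 0, 0]},
  {"rotation": [0, 0, 0], "translation": [13, 0, 0]},
  {"rotation": [0, 0, 0], "translation": [8, 0, 0]},
  {"rotation": [0, 0, 0], "translation": [0, 0, 0]},
  {"rotation": [0, 0, 0], "translation": [0, 0, 0]},
  {"rotation": [0, 0, 0], "translation": [0, 0, 0]},
])

```text
clock: 50.05
ee_pos: [528.7, -13.8, 29.9]
tcp_rot: [-90.0, 0.0, -9.6]
contact_force: [-0.4, -0.4, -1.5]
opening: 15.5
```

Call:
carry_out([
  {"rotation": [0, 0, 0], "translation": [2, 0.3, 0]},
  {"rotation": [0, 0, 0], "translation": [1.5, 0, 0]},
  {"rotation": [0, 0, 0], "translation": [0, 0, 0]},
  {"rotation": [0, 0, 0], "translation": [0, 0, 0]},
])

```text
clock: 50.45
ee_pos: [532.5, -14.6, 29.7]
tcp_rot: [-90.0, -0.0, -9.6]
contact_force: [0.3, -0.0, -2.2]
opening: 16.1
```

Call:
carry_out([
  {"rotation": [0, 0, 0], "translation": [1.5, 0, 0]},
  {"rotation": [0, 0, 0], "translation": [0, 0, 0]},
  {"rotation": [0, 0, 0], "translation": [0, 0, 0]},
])

```text
clock: 50.75
ee_pos: [534.0, -14.8, 29.6]
tcp_rot: [-90.0, 0.0, -9.6]
contact_force: [-0.2, 0.4, -1.3]
opening: 15.6
```

Call:
carry_out([
  {"rotation": [0, 0, 0], "translation": [1.5, 0.3, 0]},
  {"rotation": [0, 0, 0], "translation": [0, 0, 0]},
  {"rotation": [0, 0, 0], "translation": [0, 0, 0]},
])

```text
clock: 51.05
ee_pos: [535.0, -14.9, 29.0]
tcp_rot: [-90.0, 0.1, -9.6]
contact_force: [-2.8, 0.6, -0.5]
opening: 15.6
```

Call:
carry_out([
  {"rotation": [0, 0, 0], "translation": [1.5, 0, 0]},
  {"rotation": [0, 0, 0], "translation": [0, 0, 0]},
  {"rotation": [0, 0, 0], "translation": [0, 0, 0]},
])

```text
clock: 51.35
ee_pos: [535.0, -14.9, 29.0]
tcp_rot: [-90.0, 0.3, -9.6]
contact_force: [-10.4, 1.3, 2.6]
opening: 15.8
```

Call:
carry_out([
  {"rotation": [0, 0, 0], "translation": [-0.5, 0.2, 0]},
  {"rotation": [0, 0, 0], "translation": [0, 0, 0]},
  {"rotation": [0, 0, 0], "translation": [0, 0, 0]},
])

```text
clock: 51.65
ee_pos: [535.1, -14.9, 28.9]
tcp_rot: [-90.0, 0.2, -9.6]
contact_force: [-7.4, 1.5, 2.5]
opening: 15.7
```

Call:
carry_out([
  {"rotation": [0, 0, 0], "translation": [0, 0, 0]},
  {"rotation": [0, 0, 0], "translation": [0, 0, 0]},
  {"rotation": [0, 0, 0], "translation": [0, 0, 0]},
  {"rotation": [0, 0, 0], "translation": [0, 0, 0]},
], hand=180)

```text
clock: 52.05
ee_pos: [536.9, -15.3, 29.4]
tcp_rot: [-90.0, -0.1, -9.6]
contact_force: [0.4, -0.6, -0.1]
opening: 25.8
```

Call:
carry_out([
  {"rotation": [0, 0, 0], "translation": [0, -10, 0]},
  {"rotation": [0, 0, 0], "translation": [0, -25, 0]},
  {"rotation": [0, 0, 0], "translation": [0, -30, 0]},
  {"rotation": [0, 0, 0], "translation": [0, -30, 0]},
  {"rotation": [0, 0, 0], "translation": [0, -30, 0]},
  {"rotation": [0, 0, 0], "translation": [0, -15, 0]},
  {"rotation": [0, 0, 0], "translation": [0, 0, 0]},
])

```text
clock: 52.75
ee_pos: [537.8, -15.3, 172.4]
tcp_rot: [-90.0, -0.3, -9.6]
contact_force: [0.6, -0.7, 0.0]
opening: 25.7
```

Call:
carry_out([
  {"rotation": [0, 0, 0], "translation": [10, 0, 0]},
  {"rotation": [0, 0, 0], "translation": [25, 0, 0]},
  {"rotation": [0, 0, 0], "translation": [25, 0, 0]},
  {"rotation": [0, 0, 0], "translation": [18, 0, 0]},
  {"rotation": [0, 0, 0], "translation": [0, 0, 0]},
  {"rotation": [0, 0, 0], "translation": [0, 0, 0]},
  {"rotation": [0, 0, 0], "translation": [0, 0, 0]},
], hand=255)

```text
clock: 53.45
ee_pos: [612.7, -28.0, 168.1]
tcp_rot: [-90.0, 0.1, -9.6]
contact_force: [0.1, -0.7, -0.0]
opening: 0.4
```

```bash
python3 - <<'E'
from h import *
C,p,d=grab("wrist","w21")
plan([614.5,-28.2,150],-9.5)
E
```

```text
clock 53.50 at [612.7 -28.  168.7] rpy [-9.00e+01  6.00e-02 -9.56e+00] F [0.1 0.1 0.9] op 0.1
rot [ 0.   -0.06 -0.06] then trans [ 1.8 18.7  0.1] len 19
```

View pics/w21.png

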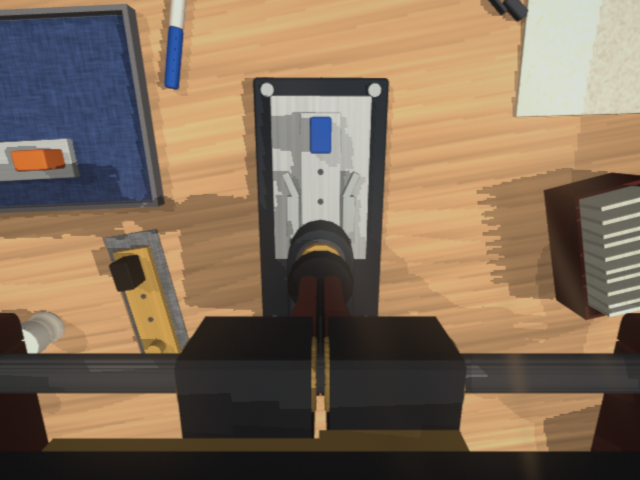

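Same seating as before. Press.

Call:
carry_out([
  {"rotation": [0, 0, 0], "translation": [0.6, 10, 0]},
  {"rotation": [0, 0, 0], "translation": [0.6, 6, 0]},
  {"rotation": [0, 0, 0], "translation": [0, 5, 0]},
  {"rotation": [0, 0, 0], "translation": [0, 5, 0]},
  {"rotation": [0, 0, 0], "translation": [0, 3, 0]},
  {"rotation": [0, 0, 0], "translation": [0, 3, 0]},
  {"rotation": [0, 0, 0], "translation": [0, 3, 0]},
  {"rotation": [0, 0, 0], "translation": [0, 2, 0]},
  {"rotation": [0, 0, 0], "translation": [0, 2, 0]},
  {"rotation": [0, 0, 0], "translation": [0, 0, 0]},
  {"rotation": [0, 0, 0], "translation": [0, 0, 0]},
])

```text
clock: 54.6
ee_pos: [614.5, -28.4, 132.7]
tcp_rot: [-90.0, -0.1, -9.6]
contact_force: [-6.5, 1.0, 10.3]
opening: 0.6
```

Call:
carry_out([
  {"rotation": [0, 0, 0], "translation": [0, 2, 0]},
  {"rotation": [0, 0, 0], "translation": [0, 1.5, 0]},
  {"rotation": [0, 0, 0], "translation": [0, 0, 0]},
  {"rotation": [0, 0, 0], "translation": [0, 0, 0]},
])

```text
clock: 55.0
ee_pos: [614.6, -28.4, 131.2]
tcp_rot: [-90.0, -0.2, -9.6]
contact_force: [-9.9, 0.9, 18.3]
opening: 0.5
```

Call:
carry_out([
  {"rotation": [0, 0, 0], "translation": [0, 0.7, 0]},
  {"rotation": [0, 0, 0], "translation": [0, 0, 0]},
  {"rotation": [0, 0, 0], "translation": [0, 0, 0]},
  {"rotation": [0, 0, 0], "translation": [0, 0, 0]},
  {"rotation": [0, 0, 0], "translation": [0, 0, 0]},
  {"rotation": [0, 0, 0], "translation": [0, 0, 0]},
  {"rotation": [0, 0, 0], "translation": [0, 0, 0]},
  {"rotation": [0, 0, 0], "translation": [0, 0, 0]},
  {"rotation": [0, 0, 0], "translation": [0, 0, 0]},
  {"rotation": [0, 0, 0], "translation": [0, 0, 0]},
  {"rotation": [0, 0, 0], "translation": [0, 0, 0]},
])

```text
clock: 56.1
ee_pos: [614.6, -28.3, 131.2]
tcp_rot: [-90.0, -0.2, -9.6]
contact_force: [-11.4, 0.8, 20.5]
opening: 0.9
```

Call:
carry_out([
  {"rotation": [0, 0, 0], "translation": [0, -6, 0]},
  {"rotation": [0, 0, 0], "translation": [0, -8, 0]},
  {"rotation": [0, 0, 0], "translation": [0, -10, 0]},
  {"rotation": [0, 0, 0], "translation": [0, -10, 0]},
  {"rotation": [0, 0, 0], "translation": [0, -10, 0]},
  {"rotation": [0, 0, 0], "translation": [0, 0, 0]},
  {"rotation": [0, 0, 0], "translation": [0, 0, 0]},
])

```text
clock: 56.8
ee_pos: [614.8, -28.4, 169.9]
tcp_rot: [-90.0, -0.0, -9.6]
contact_force: [1.2, 0.8, 0.1]
opening: 0.5
```

```bash
python3 - <<'E'
from h import *
C,p,d=grab("wrist","w22")
plan([535,-14.9,29.5],-9.5)
E
```

```text
clock 56.85 at [614.5 -28.4 169.4] rpy [-9.00e+01  4.00e-02 -9.57e+00] F [ 0.4  0.1 -0.7] op 0.3
rot [ 0.   -0.07 -0.04] then trans [-80.7 139.9   0.2] len 161
```

View pics/w22.png

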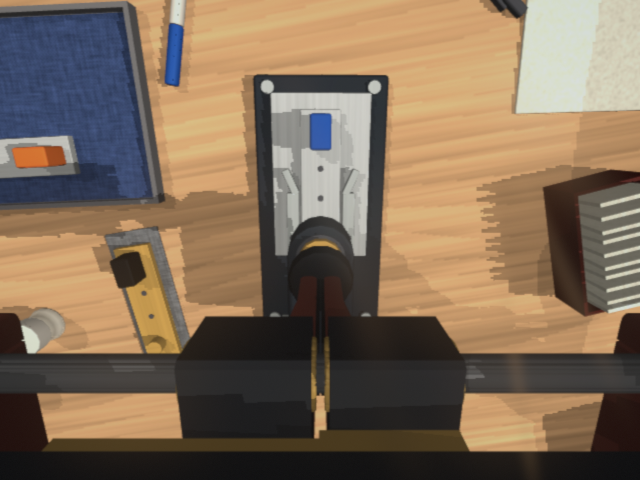

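Call:
carry_out([
  {"rotation": [0, 0, 0], "translation": [-15, 0, 0]},
  {"rotation": [0, 0, 0], "translation": [-25, 0, 0]},
  {"rotation": [0, 0, 0], "translation": [-25, 0, 0]},
  {"rotation": [0, 0, 0], "translation": [-15.5, 0, 0]},
  {"rotation": [0, 0, 0], "translation": [0, 25, 0]},
  {"rotation": [0, 0, 0], "translation": [0, 35, 0]},
  {"rotation": [0, 0, 0], "translation": [0, 35, 0]},
  {"rotation": [0, 0, 0], "translation": [0, 25, 0]},
  {"rotation": [0, 0, 0], "translation": [0, 12, 0]},
  {"rotation": [0, 0, 0], "translation": [0, 6, 0]},
  {"rotation": [0, 0, 0], "translation": [0, 2, 0]},
  {"rotation": [0, 0, 0], "translation": [0, 0, 0]},
  {"rotation": [0, 0, 0], "translation": [0, 0, 0]},
  {"rotation": [0, 0, 0], "translation": [0, 0, 0]},
], hand=168)

```text
clock: 58.25
ee_pos: [535.9, -15.1, 31.1]
tcp_rot: [-90.0, -0.1, -9.6]
contact_force: [0.0, -0.1, 0.1]
opening: 30.1
```

Call:
carry_out([
  {"rotation": [0, 0, 0], "translation": [0, 1.2, 0]},
  {"rotation": [0, 0, 0], "translation": [0, 0, 0]},
  {"rotation": [0, 0, 0], "translation": [0, 0, 0]},
])

```text
clock: 58.55
ee_pos: [535.2, -15.0, 28.8]
tcp_rot: [-90.0, 0.0, -9.6]
contact_force: [0.5, 0.1, -0.3]
opening: 29.8
```

Call:
carry_out([
  {"rotation": [0, 0, 0], "translation": [0, 0, 0]},
  {"rotation": [0, 0, 0], "translation": [0, 0, 0]},
  {"rotation": [0, 0, 0], "translation": [0, 0, 0]},
  {"rotation": [0, 0, 0], "translation": [0, 0, 0]},
  {"rotation": [0, 0, 0], "translation": [0, 0, 0]},
  {"rotation": [0, 0, 0], "translation": [0, 0, 0]},
], hand=255)

```text
clock: 59.15
ee_pos: [535.2, -15.0, 28.7]
tcp_rot: [-90.0, 0.0, -9.6]
contact_force: [-0.4, -0.3, 0.1]
opening: 15.9
```

Call:
carry_out([
  {"rotation": [0, 0, 0], "translation": [-4, -0.5, 0]},
  {"rotation": [0, 0, 0], "translation": [-15, 0, 0]},
  {"rotation": [0, 0, 0], "translation": [-20, 0, 0]},
  {"rotation": [0, 0, 0], "translation": [-20, 0, 0]},
  {"rotation": [0, 0, 0], "translation": [-20, 0, 0]},
  {"rotation": [0, 0, 0], "translation": [-20, 0, 0]},
  {"rotation": [0, 0, 0], "translation": [0, 0, 0]},
  {"rotation": [0, 0, 0], "translation": [0, -20, 0]},
  {"rotation": [0, 0, 0], "translation": [0, -30, 0]},
  {"rotation": [0, 0, 0], "translation": [0, -30, 0]},
  {"rotation": [0, 0, 0], "translation": [0, 0, 0]},
  {"rotation": [0, 0, 0], "translation": [0, 0, 0]},
])

```text
clock: 60.35
ee_pos: [438.2, 1.3, 109.2]
tcp_rot: [-90.0, -0.1, -9.6]
contact_force: [0.2, 0.7, -2.2]
opening: 15.9
```

Call:
carry_out([
  {"rotation": [0, 5, 0], "translation": [0, 0, 0]},
  {"rotation": [0, 8, 0], "translation": [0, 0, 0]},
  {"rotation": [0, 8, 0], "translation": [0, 0, 0]},
  {"rotation": [0, 8, 0], "translation": [0, 0, 0]},
  {"rotation": [0, 8, 0], "translation": [0, 0, 0]},
  {"rotation": [0, 8, 0], "translation": [0, 0, 0]},
  {"rotation": [0, 8, 0], "translation": [0, 0, 0]},
  {"rotation": [0, 8, 0], "translation": [0, 0, 0]},
  {"rotation": [0, 8, 0], "translation": [0, 0, 0]},
  {"rotation": [0, 8, 0], "translation": [0, 0, 0]},
  {"rotation": [0, 6, 0], "translation": [0, 0, 0]},
  {"rotation": [0, 4, 0], "translation": [10, 0, 0]},
  {"rotation": [0, 0, 0], "translation": [25, 0, -2]},
  {"rotation": [0, 0, 0], "translation": [30, 0, -2]},
  {"rotation": [0, 0, 0], "translation": [30, 0, -2]},
  {"rotation": [0, 0, 0], "translation": [30, 0, -2]},
  {"rotation": [0, 0, 0], "translation": [30, 0, -2]},
  {"rotation": [0, 0, 0], "translation": [30, 0, -2]},
  {"rotation": [0, 0, 0], "translation": [0, 0, 0]},
  {"rotation": [0, 0, 0], "translation": [0, 0, 0]},
])

```text
clock: 62.35
ee_pos: [404.5, -180.9, 107.3]
tcp_rot: [-90.2, 0.1, -96.7]
contact_force: [-0.4, 0.9, -1.3]
opening: 15.9
```

```bash
python3 - <<'E'
from h import *
C,p,d=grab("wrist","w23")
plan([447.2,-233.8,13.5],-96.6)
E
```

```text
clock 62.40 at [ 404.8 -180.4  107.6] rpy [-9.013e+01  9.000e-02 -9.659e+01] F [-0.6  0.1 -1.5] op 15.9
rot [ 0.13  0.01 -0.09] then trans [48.2 94.1 48.3] len 116
```

View pics/w23.png

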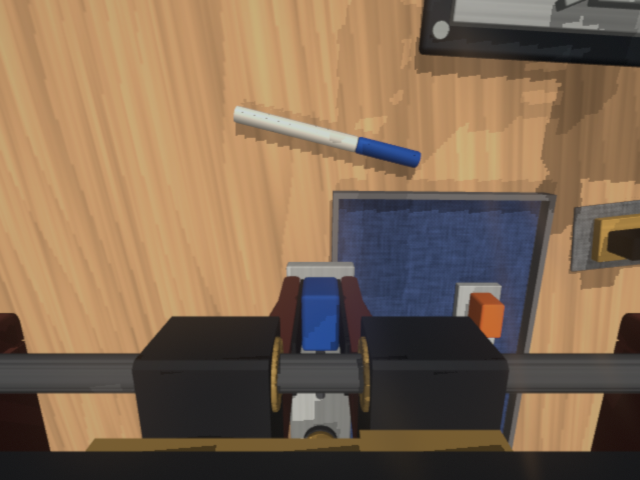

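Call:
carry_out([
  {"rotation": [0, 0, 0], "translation": [24, 0, 24]},
  {"rotation": [0, 0, 0], "translation": [24, 15, 24]},
  {"rotation": [0, 0, 0], "translation": [0, 25, 0]},
  {"rotation": [0, 0, 0], "translation": [0, 25, 0]},
  {"rotation": [0, 0, 0], "translation": [0, 17, 0]},
  {"rotation": [0, 0, 0], "translation": [0, 6, 0]},
  {"rotation": [0, 0, 0], "translation": [0, 2, 0]},
  {"rotation": [0, 0, 0], "translation": [0, 0, 0]},
  {"rotation": [0, 0, 0], "translation": [0, 0, 0]},
  {"rotation": [0, 0, 0], "translation": [0, 0, 0]},
])

```text
clock: 63.4
ee_pos: [448.1, -234.5, 20.5]
tcp_rot: [-89.9, -0.0, -96.6]
contact_force: [0.1, -0.3, -1.5]
opening: 16.0
```

Call:
carry_out([
  {"rotation": [0, 0, 0], "translation": [0, 1.5, 0]},
  {"rotation": [0, 0, 0], "translation": [0, 1, 0]},
  {"rotation": [0, 0, 0], "translation": [0, 0, 0]},
  {"rotation": [0, 0, 0], "translation": [0, 0, 0]},
])

```text
clock: 63.8
ee_pos: [447.4, -234.2, 16.7]
tcp_rot: [-90.0, 0.0, -96.6]
contact_force: [-0.8, 0.1, -0.6]
opening: 15.7
```

Call:
carry_out([
  {"rotation": [0, 0, 0], "translation": [0, 2, 0]},
  {"rotation": [0, 0, 0], "translation": [0, 1.2, 0]},
  {"rotation": [0, 0, 0], "translation": [0, 0, 0]},
  {"rotation": [0, 0, 0], "translation": [0, 0, 0]},
])

```text
clock: 64.2
ee_pos: [447.4, -234.2, 13.4]
tcp_rot: [-90.0, 0.0, -96.6]
contact_force: [-0.3, -0.3, -2.2]
opening: 16.0
```

Call:
carry_out([
  {"rotation": [0, 0, 0], "translation": [0, 0.6, 0]},
  {"rotation": [0, 0, 0], "translation": [0, 0, 0]},
  {"rotation": [0, 0, 0], "translation": [0, 0, 0]},
])

```text
clock: 64.5
ee_pos: [447.4, -234.2, 13.0]
tcp_rot: [-90.0, 0.0, -96.6]
contact_force: [0.1, 0.4, -1.6]
opening: 16.0
```

Call:
carry_out([
  {"rotation": [0, 0, 0], "translation": [0, 0, 0]},
  {"rotation": [0, 0, 0], "translation": [0, 0, 0]},
  {"rotation": [0, 0, 0], "translation": [0, 0, 0]},
  {"rotation": [0, 0, 0], "translation": [0, 0, 0]},
  {"rotation": [0, 0, 0], "translation": [0, 0, 0]},
], hand=168)

```text
clock: 65.0
ee_pos: [447.5, -234.2, 13.0]
tcp_rot: [-90.0, -0.0, -96.6]
contact_force: [0.5, 0.4, 0.4]
opening: 30.0
```

Call:
carry_out([
  {"rotation": [0, 0, 0], "translation": [0, -15, 0]},
  {"rotation": [0, 0, 0], "translation": [0, -30, 0]},
  {"rotation": [0, 0, 0], "translation": [0, -35, 0]},
  {"rotation": [0, 0, 0], "translation": [0, -35, 0]},
  {"rotation": [0, 0, 0], "translation": [0, -35, 0]},
  {"rotation": [0, 0, 0], "translation": [0, -35, 0]},
  {"rotation": [0, 0, 0], "translation": [0, 0, 0]},
  {"rotation": [0, 0, 0], "translation": [0, 0, 0]},
])

```text
clock: 65.8
ee_pos: [447.8, -234.4, 199.7]
tcp_rot: [-89.8, -0.1, -96.6]
contact_force: [-0.1, -0.2, -0.7]
opening: 30.0
```

```bash
python3 - <<'E'
from h import *
C,p,d=grab("wrist","w24");np.savez("w24.npz",p=p,d=d,K=C[0],R=C[1],t=C[2])
C,p,d=grab("top","t24")
C,p,d=grab("scene","s24")
E
```

```text
(no output)
```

View pics/w24.png

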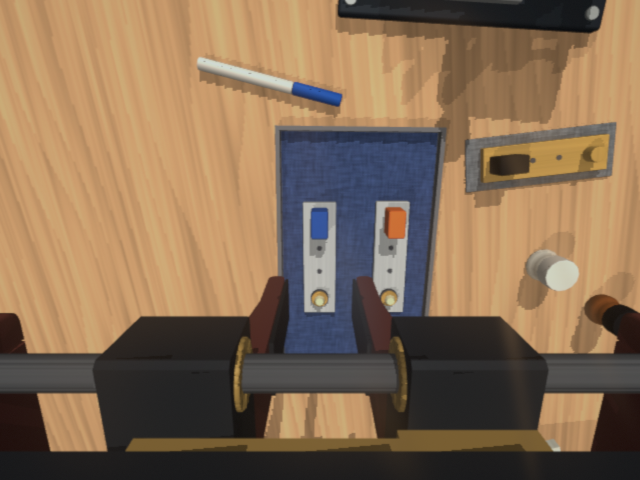

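View pics/s24.png

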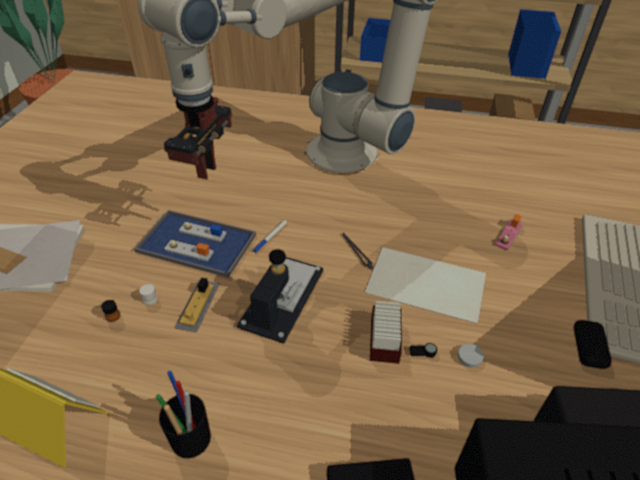

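View pics/t24.png

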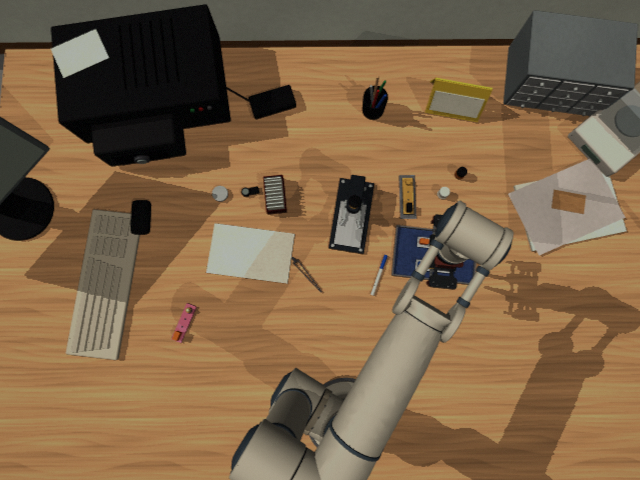

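```bash
python3 - <<'E'
from h import *
q=np.load("w24.npz"); C=(q['K'],q['R'],q['t']); X=cloud(C,q['d'])
for n,u in(("blue",319),("orange",388)):
    print(n,np.sort(X[292:306,u-7:u+8,2].ravel())[-60:].mean(),"plate ends",X[262:266,u-8:u+8,2].mean(),X[204:207,u-8:u+8,2].mean())
q=np.load("w17.npz"); C=(q['K'],q['R'],q['t']); X=cloud(C,q['d']); print(np.sort(X[292:306,312:327,2].ravel())[-60:].mean())
P=[ray(C,u,v,3)[:2] for u,v in((392,140),(538,123),(538,178),(397,192))]; G=[ray(C,u,v,11)[:2] for u,v in((407,149),(528,136),(531,169),(409,181))]
print(np.mean(P,0),np.mean(G,0))
E
```

```text
blue 45.509209987384075 plate ends 11.40769014963118 11.33333980912385
orange 47.18137543869557 plate ends 11.38347941877745 11.204747595787959
22.984824397171955
[ 661.88988148 -201.09251424] [ 661.23761737 -200.83091337]
```

```bash
python3 - <<'E'
from h import *
q=np.load("w24.npz"); C=(q['K'],q['R'],q['t']); X=cloud(C,q['d'])
for u in (319,388): print(X[292:306,u-7:u+8,2].round(0).astype(int))
p=q['p'][190:320,270:440]; cv2.imwrite("pics/crop24.png",cv2.resize(p,None,fx=4.5,fy=4.5,interpolation=cv2.INTER_CUBIC)[:,:,::-1])
E
```

```text
[[ 13  15  14  14  17  17  17  16  17  17 361  14  15  13  11]
 [ 14  15  18  17  16  16  17  16  16  16  16  17  15 361  12]
 [ 13  16  16  15  16  17  17  17  16  17  17  15  16  14  15]
 [ 17  17  16  17  17  17  15  17  16  16  16  17  17  17  15]
 [ 17  16  16  16  19  19  22  19  20  19  16  17  17  17  15]
 [ 16  15  16  21  21  23  22  21  20  21  21  17  15  17  16]
 [ 16  16  16  20  21  22  23  22  22  22  21  20  17  16  16]
 [ 16  15  19  22  24  23  24  22  23  22  22  21  17  17  16]
 [ 17  17  19  22  24  23  24  23  24  23  23  21  19  16  16]
 [ 17  15  21  22  24  23  23  23  23  24  25  23  16  16  17]
 [ 16  17  16  23  24  22  23  23  23  22  24  20  16  16  15]
 [ 14  17  17  22  24  24  22  22 361  23  23  16  17 361  12]
 [ 11  13  15  16  24  22  24  24  23  23  16  16  16  11  12]
 [ 12  10  12  16  16  15  23  22  17  17  17  14  11  12  12]]
[[ 12  14  13  16  16  17  16  17  17  16  17  17  15  14  12]
 [ 15  15  16  16  17  17  16  18  17  17  17  15  15  17  14]
 [ 14  16  17  17  17  17  16  15  17  16  15  15  16  18  14]
 [ 15  16  17  16  15  17  16  19  21  19  16  16  16  16  16]
 [ 16  14  16  17  17  19  20  22  21  22  20  20  16  16  17]
 [ 17  17  17  15  19  22  21  22  22  22  21  21  20  17  16]
 [ 17  17  17  17  20  23  22  23  24  23  23  22  21  15  16]
 [ 14  16  16  20  21  22  23  23  23  24  24  23  23  21  17]
 [ 17  17  16  20  23  24  24  24  22  24  22  24  22  21  17]
 [ 16  17  15  19  22  23  22  24  23  24  23  24  22  17  17]
 [226  16  16  16  22  23  24  23  22  23  23  22  22  16  14]
 [229  14  16  17  21  23  23  23  24  23  23  24  16  15  11]
 [230 229  14  15  16  15  16  23  23  24  25  16  11  11  12]
 [232 231 230  10  16  16  17  17  15  17  12  11  11  12  12]]
```

View pics/crop24.png

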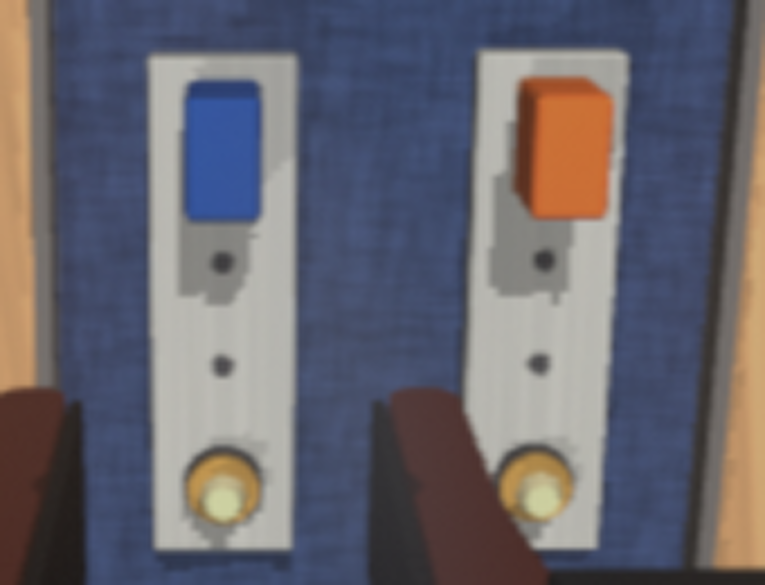

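```bash
python3 - <<'E'
from h import *
print(r.hand_in(), r.sense()['clock'])
E
```

```text
the job is handed in; nothing more can be done
the job is handed in; nothing more can be done
```

The job is handed in, finished at about 66 s of the 210 s allowed. The gauge is on its felt pad. The two carriers that were on the mat, orange and blue, have been pressed and now lie flat in the transfer tray. There was no green carrier at the start, and I left the pink look-alike alone.

What I did:
- **Gauge:** I drew it out of the press and laid it along the pad. On the way I used light contact with both side stops to find the press's centre line.
- **Carriers:** I slid each one in along that line until it met the back stop. I pushed the plunger to the solid second stop, with the knob at 131.2 mm and about 20 N on the tool. I held it there for about a second and let it spring back.

My last checks:
- **Stones:** Depth readings put both stone tops at about 23 mm above the table. About 24 mm is expected when home and 30 mm when proud, so both posts are home.
- **Carriers:** Both plates lie flat inside the tray.
- **Gauge:** It is within 1 mm of the pad's centre.
- **Rest of the desk:** The plunger is up, and nothing else looks moved in the before and after pictures.

Two small things differed. The wrist camera was about 2 mm off sideways from what contact showed, so I went by contact. The depth data also had a few stray pixels, which I ignored.

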